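# Cap the brine drum with a cam-arm coupler

## Robot

A 6-joint arm with a two-finger parallel gripper is mounted at the origin on the work surface. World frame = base frame: x ahead of the robot, y to its left, z up, the work surface at z = 0. Lengths are in mm, angles in rad, forces in N, time in s.
With the tool pointing down it reaches from about 325 to 1000 mm from the base axis. Payload 5.1 kg.
Tool frame: the origin (TCP) lies midway between the tips of the shut fingers; the grasp point (between the pads) lies 19 mm behind it (r.hold_point_z is the distance from the TCP to the grasp point, in mm); z points along the fingers, y is the line along which they close (so a half turn about z gives the same grasp; the last joint's range is limited). The gripper opens to 85 mm and grips with 20 to 120 N. Pads are 22 mm wide; open, the fingers measure 114 mm over their backs; the gripper's body (76 mm by 85 mm) begins 54 mm behind the grasp point. The pads swing forward as they close: fully open they stand 13 mm farther back than shut.
Start: joints at [-1.366, 0.124, 1.65, -0, 1.367, -0.083], TCP at [184.466, -623.263, 196.722] pointing down, gripper open.
Joint ranges: [-2.61, 2.61], [-1.02, 2.33], [0.03, 2.71], [-1.35, 4.49], [0.32, 2.68], [-2.91, 2.91]. Speed limits (rad/s): [2.57, 2.57, 3.14, 3.14, 3.14, 3.14].

## Interface

Orientations are given as a unit quaternion [w, x, y, z].
In Python, from rig import telemetry, capture, camera_info, r, look_for gives the robot as it stands.
- The arm moves only by the tool arm_command, never from a script. Its argument "targets" is a list of rows, each an object of numbers: "claw": the finger opening in cm, from 0 to 8.54; "tx", "ty", "tz": the shift along the world's x, y, z in cm; "wx", "wy", "wz": the turn, a rotation vector about the world's x, y, z in rad. A call has exactly 10 rows; each row is the pose to reach, as a shift and turn from the pose commanded when the call began; what a row does not reach only later rows make up. A row lasts 1/8 s, in which the tool goes at most 62.5 mm and 10.7 degrees, less where a joint would pass 70% of its speed; a pose out of reach is approached as far as the arm can. A call with a gripper value outside its range is refused whole. The fingers move at their own pace and stop on an object; the grip force is fixed at half the most. Time passes only in rows, so rows that repeat a pose let the fingers close, or fill a call up. It gives the time, the measured TCP pose, the force, the opening and the grip force at its end, in the units of the state.
- telemetry.read_state(): the state, without advancing time (a new reading comes with each control period).
- capture(name): name is "scene" or "side" or "wrist"; returns (picture, depth): 420x560x3 uint8, red, green, blue; 420x560 float32, mm along the optical axis (not along the pixel's ray), 0 where there is no reading.
- camera_info(name): a dict with "intrinsics" (3x3 intrinsics, pixels), "distortion" ([k1, k2, p1, p2, k3] as OpenCV has them; the pictures are not rectified), "extrinsics" (4x4, takes a point from camera to world coordinates); the wrist camera has in their place "hand_eye" (4x4, takes a point from camera to tool coordinates, whose origin is the TCP and whose axes are the flange's). Camera axes: x right, y up, looking along -z (the intrinsics and any distortion apply to the point x, -y, -z); pixel columns grow to the right and rows downward; lengths in mm; the calibration is good to about 2 mm. A picture is of the moment at which its call begins: read the wrist's pose just before it. camera_info takes no time and is no camera call.
- r.hand_in(): hands the job in; it is judged then, once.
Trained networks look in the newest picture that a camera, given by its name, has taken for a name from the list of things; names that differ only in an ending like _2 or _b are one class to them, and where a whole thing is asked for, a point or a joint stands for the part that bears it (a point fixed in the world has none). Each returns a list of dicts, best first, with "p" (0 to 1); they miss things now and then, are a little off and sometimes report something else, mostly with a low value. They report only what shows in the picture. A call takes as long as a camera call. They do not tell look-alikes from the thing itself.
- look_for(target, camera): "uv" ([column, row] in pixels, amid what is visible of it).
The state is a dict: "clock": time; "joint_positions": joint angles; "joint_vel": joint speeds; "joint_torque": joint torques, N m; "tcp_pos": TCP position; "tcp_rot": TCP orientation; "force": force on the tool from outside, world axes, zero at the start; "moment": the same for the moment, N m; "grip_width": finger opening in mm; "grip_force": force on a finger pad.
Only numpy, scipy, OpenCV 4.12 (cv2) and the standard library are available. Lean on these libraries where they do the work, as an engineer would, in place of code of your own. Each camera call takes 0.05 s, during which the arm holds its last target. There are 200 camera calls.

## Task

Set the loose aluminium cap coupler squarely over the upright grooved neck on the lid of the steel brine drum and, with its two cam arms still up, press it straight down with about 20 N for a moment so that the rubber seal beds in, but no harder or the seal is crushed. Then swing both cam arms down together, evenly, until they lie fully down against its sides and it is locked tight on the seal. Do not disturb the jars and the beaker.

Things in the scene. Friction and masses are not known exactly. Their poses are not given: they have to be found in the camera images.
- coupler_mid (a point): Cap coupler: aluminium cup, 41 mm diameter, 39 mm tall, mouth down, flat top; starts on the board. This point: on its axis, half-way up, 19.5 mm above the mouth. z is up; cam arms stand out along its +y and -y; its +x and -x sides are bare and can be gripped (41 mm). Bore 34.4 mm, 33 mm deep. 0.25 to 0.35 kg. 52 mm across the closed arms, which reach 24 mm below the mouth (39 mm with rings).
- pivot_a (a point): Pivot of the cam arm a, on the coupler's +y side, 23.5 mm from its axis, 22 mm above its mouth. The arm: steel strap 12 mm wide, 5 mm thick, reaching 46 mm from the pivot (61 mm with its thin ring). Inside, its cam comes under the neck's lip in the last 15 degrees of the swing and pulls the coupler down about 2 mm onto the seal; it stays locked by itself.
- pivot_b (a point): Pivot of the cam arm b, on the coupler's -y side, 23.5 mm from its axis, 22 mm above its mouth. The arm: steel strap 12 mm wide, 5 mm thick, reaching 46 mm from the pivot (61 mm with its thin ring). Inside, its cam comes under the neck's lip in the last 15 degrees of the swing and pulls the coupler down about 2 mm onto the seal; it stays locked by itself.
- cam_a (a joint): Angle of the cam arm on the coupler's +y side, rad: 0 = out and 30 degrees above level, 0.524 = level, grows as it swings down, 2.094 = straight down against the coupler's side, fully closed (stop). Stiff hinge (0.075 N m): it stays where left and takes about 4 N at 20 mm from the pivot.
- cam_b (a joint): Angle of the cam arm on the coupler's -y side, rad: 0 = out and 30 degrees above level, 0.524 = level, grows as it swings down, 2.094 = straight down against the coupler's side, fully closed (stop). Stiff hinge (0.075 N m): it stays where left and takes about 4 N at 20 mm from the pivot.
- tank: Brine drum: fixed round stainless steel drum, 208 mm across its rim; origin at the centre of its underside, z up, flat lid at 120 mm. Its axis is also that of the neck.
- lid_top (a point): Centre of the drum's lid, at lid height, on the axis of the grooved steel neck: 32 mm diameter, chamfered at the lip, on a 42 mm base 14 to 34 mm high, with a 24 mm rubber seal on top. The neck's height is unknown: the seal's top is 80 to 100 mm above this point, different every time, so seating must be felt. Coupler resting on the seal: its mouth is 47 to 67 mm above this point.
- seal (a joint): How far the rubber seal on top of the neck is pressed down, m: 0 free, about 0.0006 under the coupler's own weight, 0.002 to 0.003 when locked, 0.004 under a press of 20 N. It is a spring of 5 N per mm. It beds in when held beyond 0.0026 (13 N) for a moment, arms up; beyond 0.0056 (28 N) it is crushed.
- board: fixed wooden cutting board, 220 x 240 mm, 25 mm thick, on which the coupler stands at the start; origin at the centre of its underside.
- jar_a: closed glass jar of gherkins with a red lid, 62 mm diameter, 88 mm tall; origin at the centre of its underside. A bystander, leave it alone.
- jar_b: closed glass jar of gherkins with a red lid, 62 mm diameter, 88 mm tall; origin at the centre of its underside. A bystander, leave it alone.
- beaker: open steel cup, 72 mm diameter at the rim, 85 mm tall; origin at the centre of its underside. A bystander, leave it alone.
Mind the look-alikes: they are no part of the job. Of the things that look like the part that bears coupler_mid, the middle-sized one is meant. What is shaped like the tank but brown or green is not meant.

How it is judged:
By the outcome, as a careful person would: the job done as asked, in the order asked, and still so for the second after the job is handed in, with the robot touching nothing.
It also fails if it takes over 64 s, if anything falls off the work surface, if the arm or the gripper's body presses on something with over 40 N, if the wrist force passes 120 N, or if a joint passes its speed limit or range.

## Working session

There is one attempt and no reset: what is moved stays moved. The work goes in short steps, Python scripts to look and compute and a tool call to move; the robot and the scene stay as the last step left them, time stands still between calls to the robot, and variables do not carry over. Pictures are saved under pics/ and viewed, at most 10 in all, crops included, and the job is handed in when it is done.

Besides the shell and the picture viewer there is one more tool, called after ">>>" in YAML: its name, and indented under it one key for each argument. arm_command: Moves the arm, as the interface text tells. Its arguments: {"type":"object","properties":{"targets":{"type":"array","items":{"type":"object","properties":{"claw":{"type":"number"},"tx":{"type":"number"},"ty":{"type":"number"},"tz":{"type":"number"},"wx":{"type":"number"},"wy":{"type":"number"},"wz":{"type":"number"}}}}},"required":["targets"]}

```bash
mkdir -p pics; ls
cat > h.py <<'E'
import numpy as np, cv2
from rig import telemetry, capture, camera_info, r, look_for
from scipy.spatial.transform import Rotation as R
def ext(name):
    ci=camera_info(name)
    if name=='wrist':
        s=telemetry.read_state(); T=np.eye(4); q=s['tcp_rot']
        T[:3,:3]=R.from_quat([q[1],q[2],q[3],q[0]]).as_matrix(); T[:3,3]=s['tcp_pos']
        return ci,T@np.array(ci['hand_eye'])
    return ci,np.array(ci['extrinsics'])
def cloud(name):
    ci,E=ext(name); im,d=capture(name)
    K=np.array(ci['intrinsics'],float); D=np.array(ci['distortion'],float)
    v,u=np.mgrid[0:420,0:560]
    p=cv2.undistortPoints(np.stack([u,v],-1).reshape(-1,1,2).astype(float),K,D).reshape(420,560,2)
    P=np.stack([p[...,0]*d,-p[...,1]*d,-d,np.ones_like(d)],-1)@E.T
    P=P[...,:3]; P[d==0]=np.nan
    return im,P
def save(name,im): cv2.imwrite(name,cv2.cvtColor(im,cv2.COLOR_RGB2BGR))
E
python3 - <<'E'
from h import *
for c in ['scene','side']:
    im,P=cloud(c); save(f'pics/{c}0.png',im); np.savez(f'{c}0.npz',im=im,P=P)
    for t in ['coupler_mid','tank','jar_a','beaker','board','lid_top','pivot_a']:
        for o in look_for(t,c)[:5]:
            u,v=map(int,o['uv']); print(c,t,round(o['p'],2),u,v,P[v,u].round(0) if 0<=v<420 and 0<=u<560 else '')
print(telemetry.read_state())
E
```

```text
pics
scene coupler_mid 0.73 321 166 [551. 273.  58.]
scene coupler_mid 0.68 342 134 [551. 456.  35.]
scene coupler_mid 0.59 387 194 [803. 280.  54.]
scene coupler_mid 0.56 252 268 [ 547. -208.  124.]
scene tank 0.95 134 254 [ 197. -344.  121.]
scene tank 0.74 249 268 [ 539. -213.  125.]
scene tank 0.74 162 328 [ 409. -499.  117.]
scene tank 0.59 249 246 [ 501. -146.  120.]
scene jar_a 0.88 313 250 [677. -46.  82.]
scene jar_a 0.88 324 228 [674.  38.  91.]
scene beaker 0.85 259 213 [436.  25.   8.]
scene beaker 0.33 249 270 [ 542. -217.  121.]
scene board 0.93 311 181 [542. 213.  35.]
scene lid_top 0.75 136 256 [ 206. -346.  119.]
scene lid_top 0.64 164 325 [ 410. -489.  120.]
scene lid_top 0.6 247 269 [ 535. -217.  122.]
scene pivot_a 0.83 386 193 [798. 283.  52.]
scene pivot_a 0.55 325 165 [563. 279.  64.]
side coupler_mid 0.96 174 291 [538. 294.  67.]
side coupler_mid 0.65 106 252 [792. 300.  56.]
side coupler_mid 0.61 112 353 [549. 476.  30.]
side coupler_mid 0.29 199 299 [499. 256.  28.]
side coupler_mid 0.25 294 193 [ 481. -127.  123.]
side tank 0.94 294 193 [ 481. -127.  123.]

[... 634 characters left out ...]
 array([-1.36560303e+00,  1.23785468e-01,  1.65030911e+00,  1.89322162e-05,
        1.36751624e+00, -8.25799780e-02]), 'joint_vel': array([-5.67644749e-04, -1.01686516e-03,  1.81532289e-03,  1.59993190e-05,
       -6.79570603e-04,  1.69171145e-03]), 'joint_torque': array([ 1.16769548e-03, -4.23542154e+01, -3.65734649e+01, -1.61063126e-04,
        3.15408370e-04,  8.29044012e-06]), 'tcp_pos': array([ 184.46750171, -623.25364546,  196.72623399]), 'tcp_rot': array([-9.63303344e-06,  9.89666439e-01,  1.43388770e-01,  8.69732043e-06]), 'force': array([0.00558829, 0.18798331, 0.03801277]), 'moment': array([ 0.07301726, -0.02116899,  0.04825451]), 'grip_force': 0.0, 'grip_width': 85.26096862173382}
```

View pics/scene0.png

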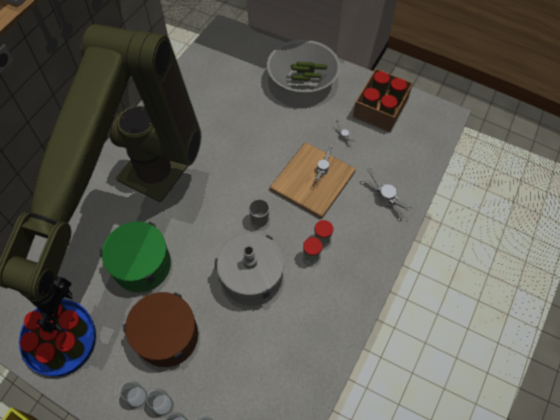

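View pics/side0.png

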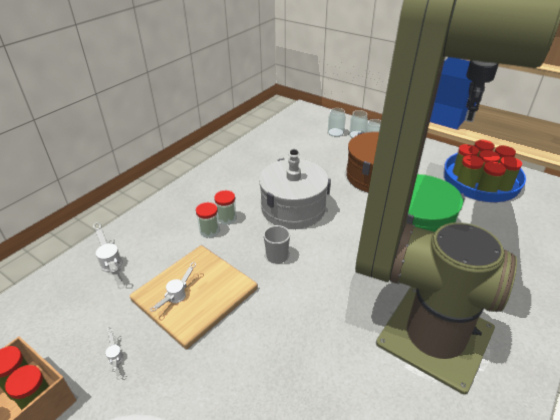

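The scene shows three couplers: small (344,133), mid-sized on the board (322,166), and large (387,193). The one on the board is the right one by size and place. The steel drum is at (250,268), with the neck at (249,255). The brown (162,328) and green (134,254) drums are decoys. Next I'll fit positions and check a close crop.

Run:
```python
from h import *
for c in ['scene','side']:
    z=np.load(c+'0.npz'); P=z['P']; im=z['im']
    def box(x0,x1,y0,y1,z0,z1): 
        m=(P[...,0]>x0)&(P[...,0]<x1)&(P[...,1]>y0)&(P[...,1]<y1)&(P[...,2]>z0)&(P[...,2]<z1); return P[m]
    q=box(480,620,200,370,57,75); print(c,'coupler top',len(q),q.mean(0).round(1),np.percentile(q,[2,98],axis=0).round(0))
    q=box(480,620,200,370,31,120); print('all',len(q),np.percentile(q,[0,50,100],axis=0).round(0)); 
    w,V=np.linalg.eigh(np.cov(q[:,:2].T)); print('dir',np.degrees(np.arctan2(V[1,1],V[0,1])),np.sqrt(w))
    q=box(330,620,-330,-20,112,130); print('lid',len(q)); (cx,cy),rr=cv2.minEnclosingCircle(q[:,:2].astype(np.float32)); print(cx,cy,rr,np.median(q[:,2]))
    for lo in (140,160,180,195,205):
        q=box(380,570,-280,-80,lo,lo+15); print('neck',lo,len(q),q.mean(0).round(1) if len(q) else '')
    for n,b in dict(jars=(600,740,-110,100,75,100),beaker=(380,500,-20,90,70,100),board=(400,680,100,400,15,32)).items():
        q=box(*b); print(n,len(q),np.percentile(q,[1,50,99],axis=0).round(0).tolist())
a=np.load('scene0.npz')['im'][135:205,285:425]; b=np.load('side0.npz')['im'][220:370,70:240]
save('pics/crop0.png',np.hstack([cv2.resize(a,(480,400)),cv2.resize(b,(320,400))]))
```

```text
scene coupler top 144 [554.8 280.8  63.5] [[538. 212.  58.]
 [573. 357.  73.]]
all 372 [[480. 202.  31.]
 [556. 275.  50.]
 [620. 366.  75.]]
dir 101.46949925058009 [28.82805686 39.15977123]
lid 2947
531.3572998046875 -196.0093536376953 110.81026458740234 120.52639582031293
neck 140 72 [ 536.4 -202.5  148.3]
neck 160 16 [ 537.6 -202.8  166.5]
neck 180 28 [ 536.8 -201.8  185.2]
neck 195 51 [ 533.1 -197.8  204.9]
neck 205 58 [ 531.9 -196.2  211. ]
jars 566 [[640.0, -65.0, 77.0], [671.0, -8.0, 89.0], [701.0, 65.0, 96.0]]
beaker 119 [[414.0, -19.0, 70.0], [443.0, 21.0, 82.0], [482.0, 41.0, 92.0]]
board 3069 [[428.0, 112.0, 16.0], [538.0, 221.0, 25.0], [650.0, 355.0, 32.0]]
side coupler top 324 [550.6 278.9  64. ] [[533. 206.  57.]
 [569. 361.  71.]]
all 560 [[493. 200.  31.]
 [546. 285.  59.]
 [615. 363.  74.]]
dir 97.24841993003115 [10.15603524 34.36329365]
lid 2086
529.4902954101562 -191.8402099609375 111.01789855957031 121.26641865007821
neck 140 84 [ 522.7 -184.9  147.5]
neck 160 34 [ 523.6 -185.3  167. ]
neck 180 59 [ 524.1 -186.9  186.3]
neck 195 40 [ 523.8 -186.2  204.1]
neck 205 55 [ 526.  -189.7  210.4]
jars 572 [[636.0, -61.0, 76.0], [663.0, 16.0, 89.0], [696.0, 69.0, 93.0]]
beaker 228 [[411.0, -20.0, 70.0], [445.0, 19.0, 81.0], [480.0, 42.0, 89.0]]
board 6170 [[422.0, 122.0, 17.0], [514.0, 249.0, 26.0], [643.0, 362.0, 30.0]]
```

View pics/crop0.png

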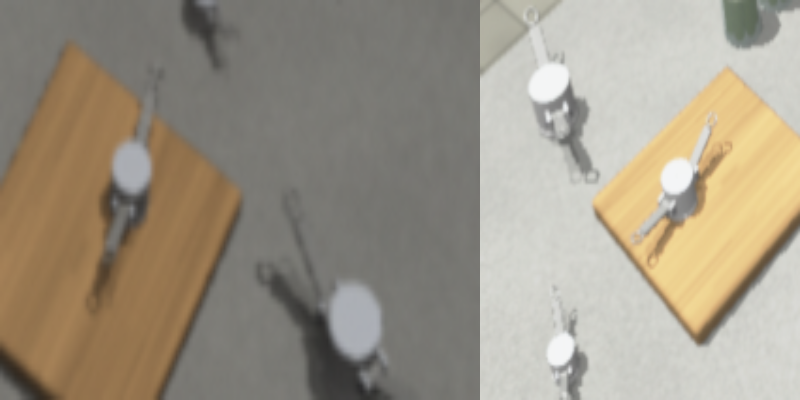

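The crop confirms it: the mid-sized coupler stands on the board, with its arms roughly along y. I'm moving over it to measure with the wrist camera.

>>> arm_command:
  targets:
    - {"tz":5,"tx":0,"ty":1,"wz":0.1,"claw":8.5}
    - {"tz":10,"tx":2,"ty":5,"wz":0.25,"claw":8.5}
    - {"tz":11,"tx":4,"ty":10,"wz":0.4,"claw":8.5}
    - {"tz":11,"tx":6.4,"ty":15.7,"wz":0.55,"claw":8.5}
    - {"tz":11,"tx":8.8,"ty":21.4,"wz":0.7,"claw":8.5}
    - {"tz":11,"tx":11.2,"ty":27.1,"wz":0.85,"claw":8.5}
    - {"tz":11,"tx":13.6,"ty":32.8,"wz":1.0,"claw":8.5}
    - {"tz":11,"tx":16,"ty":38.5,"wz":1.15,"claw":8.5}
    - {"tz":11,"tx":18.4,"ty":44.2,"wz":1.3,"claw":8.5}
    - {"tz":11,"tx":20.8,"ty":50,"wz":1.44,"claw":8.5}

```text
validation failed for argument at $.ta...
```

>>> arm_command:
  targets:
    - {"tx":2,"ty":5}
    - {"tx":4.4,"ty":10.5}
    - {"tx":6.8,"ty":16}
    - {"tx":9.2,"ty":22}
    - {"tx":11.6,"ty":28}
    - {"tx":14,"ty":34,"tz":-2}
    - {"tx":16,"ty":40,"tz":-4}
    - {"tx":16,"ty":40.3,"tz":-6}
    - {"tx":16,"ty":40.3,"tz":-6}
    - {"tx":16,"ty":40.3,"tz":-6}

```text
validation failed for argument at $.ta...
```

Run:
```python
from h import *
print(camera_info('wrist'))
s=telemetry.read_state(); print(s['clock'],s['tcp_pos'],s['tcp_rot'],s['force'])
im,P=cloud('wrist'); save('pics/w1.png',im); np.savez('w1.npz',im=im,P=P)
for t in ['coupler_mid','pivot_a']:
    for o in look_for(t,'wrist')[:4]:
        u,v=map(int,o['uv']); print(t,o['p'],u,v,P[v,u])
```

```text
{'intrinsics': array([[335.37335812,   0.        , 277.19296019],
       [  0.        , 335.37335812, 208.38574917],
       [  0.        ,   0.        ,   1.        ]]), 'distortion': array([0.00860555, 0.        , 0.        , 0.        , 0.        ]), 'hand_eye': array([[-1.63838321e-04,  9.66071242e-01,  2.58275682e-01,
         6.56375671e+01],
       [ 9.99999538e-01, -8.64156421e-05,  9.57588846e-04,
        -5.18573368e-01],
       [ 9.47418105e-04,  2.58275720e-01, -9.66070782e-01,
        -1.77561878e+02],
       [ 0.00000000e+00,  0.00000000e+00,  0.00000000e+00,
         1.00000000e+00]])}
0.8 [ 184.46750171 -623.25364546  196.72623399] [-9.63303344e-06  9.89666439e-01  1.43388770e-01  8.69732043e-06] [0.00558829 0.18798331 0.03801277]
```

View pics/w1.png

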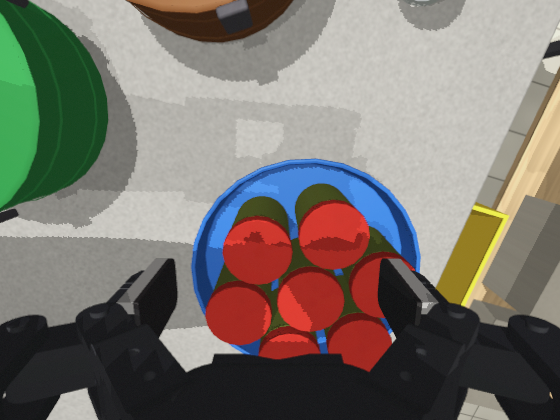

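The calls were refused, so the arm is still over the blue tray of red-lidded jars at (305,270). I'll resend with every field filled in.

>>> arm_command:
  targets:
    - {"tx":0,"ty":1,"tz":5,"wx":0,"wy":0,"wz":0.1,"claw":8.5}
    - {"tx":2,"ty":5,"tz":10,"wx":0,"wy":0,"wz":0.25,"claw":8.5}
    - {"tx":4,"ty":10,"tz":11,"wx":0,"wy":0,"wz":0.4,"claw":8.5}
    - {"tx":6.4,"ty":15.7,"tz":11,"wx":0,"wy":0,"wz":0.55,"claw":8.5}
    - {"tx":8.8,"ty":21.4,"tz":11,"wx":0,"wy":0,"wz":0.7,"claw":8.5}
    - {"tx":11.2,"ty":27.1,"tz":11,"wx":0,"wy":0,"wz":0.85,"claw":8.5}
    - {"tx":13.6,"ty":32.8,"tz":11,"wx":0,"wy":0,"wz":1.0,"claw":8.5}
    - {"tx":16,"ty":38.5,"tz":11,"wx":0,"wy":0,"wz":1.15,"claw":8.5}
    - {"tx":18.4,"ty":44.2,"tz":11,"wx":0,"wy":0,"wz":1.3,"claw":8.5}
    - {"tx":20.8,"ty":50,"tz":11,"wx":0,"wy":0,"wz":1.44,"claw":8.5}

```text
clock: 2.2
tcp_pos: [392.7, -121.7, 307.1]
tcp_rot: [0.001, 0.648, 0.762, 0.0]
force: [2.0, -0.7, -0.6]
grip_width: 85.2
grip_force: 0.0
```

>>> arm_command:
  targets:
    - {"tx":2,"ty":5,"tz":0,"wx":0,"wy":0,"wz":0,"claw":8.5}
    - {"tx":4.4,"ty":10.5,"tz":0,"wx":0,"wy":0,"wz":0,"claw":8.5}
    - {"tx":6.8,"ty":16,"tz":0,"wx":0,"wy":0,"wz":0,"claw":8.5}
    - {"tx":9.2,"ty":22,"tz":0,"wx":0,"wy":0,"wz":0,"claw":8.5}
    - {"tx":11.6,"ty":28,"tz":0,"wx":0,"wy":0,"wz":0,"claw":8.5}
    - {"tx":14,"ty":34,"tz":-2,"wx":0,"wy":0,"wz":0,"claw":8.5}
    - {"tx":16,"ty":40,"tz":-4,"wx":0,"wy":0,"wz":0,"claw":8.5}
    - {"tx":16,"ty":40.3,"tz":-6,"wx":0,"wy":0,"wz":0,"claw":8.5}
    - {"tx":16,"ty":40.3,"tz":-6,"wx":0,"wy":0,"wz":0,"claw":8.5}
    - {"tx":16,"ty":40.3,"tz":-6,"wx":0,"wy":0,"wz":0,"claw":8.5}

```text
clock: 3.45
tcp_pos: [552.6, 278.9, 247.8]
tcp_rot: [0.0, 0.65, 0.76, 0.0]
force: [-0.1, 0.3, 0.0]
grip_width: 85.0
grip_force: 0.0
```

Run:
```python
from h import *
s=telemetry.read_state(); print(s['clock'],s['tcp_pos'],s['tcp_rot'],s['force'])
im,P=cloud('wrist'); save('pics/w2.png',im); np.savez('w2.npz',im=im,P=P)
for t in ['coupler_mid','pivot_a']:
    for o in look_for(t,'wrist')[:4]:
        u,v=map(int,o['uv']); print(t,o['p'],u,v,P[v,u])
```

```text
3.45 [552.59897369 278.91870164 247.7812019 ] [3.54185795e-04 6.49667313e-01 7.60218465e-01 3.78616051e-04] [-0.07656092  0.29493146  0.00353966]
coupler_mid 0.92 483 194 [786.22317502 298.86443953  52.77249847]
coupler_mid 0.81 279 175 [553.97477367 286.12738429  63.21546861]
coupler_mid 0.61 319 9 [569.51284285 463.40433048  21.3566057 ]
pivot_a 0.92 316 14 [567.2030481  458.10702367  21.69287225]
pivot_a 0.77 485 197 [788.95861295 295.96837415  53.65488912]
pivot_a 0.58 278 174 [552.70692715 287.15861009  63.96391444]
```

View pics/w2.png

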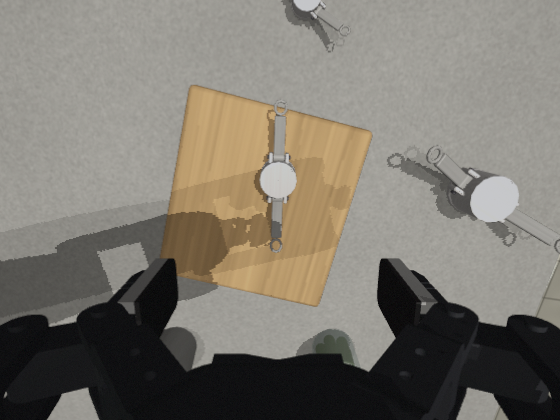

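The wrist picture shows the mid coupler's top disc at (278,180), its arms running from (280,105) to (276,245), the large coupler at (493,198), and the small one at (305,3). I'll fit the top disc and the arm axis next.

Run:
```python
from h import *
z=np.load('w2.npz'); P=z['P']; im=z['im']
m=(P[...,2]>31)&(np.hypot(P[...,0]-553,P[...,1]-280)<100)&(np.arange(420)[:,None]<262)
m[:,:240]=0;m[:,320:]=0
q=P[m]; 
t=P[m&(P[...,2]>58)&(P[...,2]<69)&(np.hypot(P[...,0]-553,P[...,1]-282)<23.5)]
# restrict strap: use points off arm axis
(cx,cy),rr=cv2.minEnclosingCircle(t[:,:2].astype(np.float32)); print(len(t),cx,cy,rr,t.mean(0),np.percentile(t,[1,99],axis=0))
for sgn in(1,-1):
    a=q[(sgn*(q[:,1]-282)>35)&(q[:,2]>45)]; print(len(a),a.mean(0),a[np.argsort(sgn*a[:,1])[-8:]].mean(0), np.polyfit(a[:,1],a[:,0],1))
```

```text
1051 553.6905517578125 280.5429382324219 20.13893699645996 [553.68090632 281.19211707  64.24195603] [[535.18072441 262.04626819  61.4489732 ]
 [572.37363624 299.76188141  66.09640925]]
436 [546.66834525 338.53294997  58.97487127] [544.33761779 362.97357677  64.14469638] [-1.13665951e-01  5.85148015e+02]
400 [560.45340389 226.12601973  62.75168047] [562.60632175 200.96104517  72.03386249] [-1.20738587e-01  5.87755540e+02]
```

>>> arm_command:
  targets:
    - {"tx":0,"ty":-3,"tz":4,"wx":0,"wy":0,"wz":-0.037,"claw":8.5}
    - {"tx":-0.4,"ty":-9,"tz":8,"wx":0,"wy":0,"wz":-0.037,"claw":8.5}
    - {"tx":-0.7,"ty":-15,"tz":11,"wx":0,"wy":0,"wz":-0.037,"claw":8.5}
    - {"tx":-1,"ty":-21,"tz":13,"wx":0,"wy":0,"wz":-0.037,"claw":8.5}
    - {"tx":-1.3,"ty":-27,"tz":14,"wx":0,"wy":0,"wz":-0.037,"claw":8.5}
    - {"tx":-1.6,"ty":-33,"tz":14.7,"wx":0,"wy":0,"wz":-0.037,"claw":8.5}
    - {"tx":-2,"ty":-39,"tz":14.7,"wx":0,"wy":0,"wz":-0.037,"claw":8.5}
    - {"tx":-2.2,"ty":-44,"tz":14.7,"wx":0,"wy":0,"wz":-0.037,"claw":8.5}
    - {"tx":-2.3,"ty":-47.2,"tz":14.7,"wx":0,"wy":0,"wz":-0.037,"claw":8.5}
    - {"tx":-2.3,"ty":-47.2,"tz":14.7,"wx":0,"wy":0,"wz":-0.037,"claw":8.5}

```text
clock: 4.85
tcp_pos: [528.5, -195.0, 394.6]
tcp_rot: [0.001, 0.665, 0.747, 0.0]
force: [-0.5, 0.7, 0.4]
grip_width: 84.8
grip_force: 0.0
```

Run:
```python
from h import *
s=telemetry.read_state(); print(s['clock'],s['tcp_pos'],s['tcp_rot'])
im,P=cloud('wrist'); save('pics/w3.png',im); np.savez('w3.npz',im=im,P=P)
for lo,hi in [(140,156),(160,190),(190,203),(203,222)]:
    t=P[(P[...,2]>lo)&(P[...,2]<hi)&(np.hypot(P[...,0]-529,P[...,1]+193)<45)]
    if len(t):
        (cx,cy),rr=cv2.minEnclosingCircle(t[:,:2].astype(np.float32)); print(lo,len(t),cx,cy,rr,t.mean(0))
```

```text
4.85 [ 528.48570857 -195.04569055  394.55077021] [5.85365404e-04 6.65215377e-01 7.46651286e-01 1.28769713e-04]
140 276 530.7513427734375 -192.5786590576172 20.72747230529785 [ 529.31980013 -182.54476678  147.25253356]
160 70 529.6653442382812 -187.81336975097656 14.585535049438477 [ 528.80174011 -180.74620023  182.84796563]
190 58 530.5469970703125 -193.13357543945312 15.846330642700195 [ 529.97268643 -190.73018702  202.30133007]
203 570 530.8084716796875 -193.1735076904297 15.682926177978516 [ 530.48761575 -192.06904474  209.09179036]
```

View pics/w3.png

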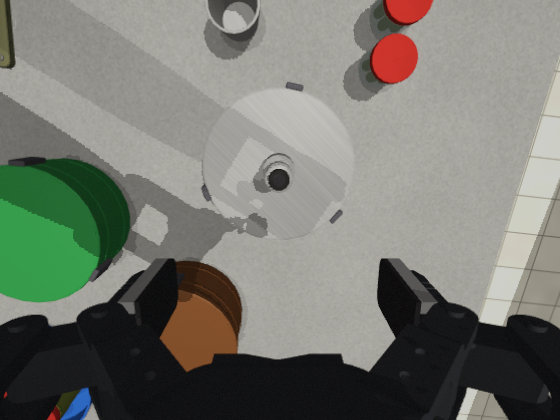

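The neck's black seal is at (279,180), the jars are at (393,58) and (408,5), and the beaker is at (234,15). I'll refine both centres from the pixel outlines.

Run:
```python
from h import *
def ray(T,u,v,z):
    ci=camera_info('wrist');p=cv2.undistortPoints(np.array([[[u,v]]],float),np.array(ci['intrinsics'],float),np.array(ci['distortion'],float))[0,0]
    d=T[:3,:3]@[p[0],-p[1],-1]; o=T[:3,3]; return o+d*(z-o[2])/d[2]
def TT(pos,q):
    T=np.eye(4);T[:3,:3]=R.from_quat([q[1],q[2],q[3],q[0]]).as_matrix();T[:3,3]=pos
    return T@np.array(camera_info('wrist')['hand_eye'])
T2=TT([552.599,278.919,247.781],[3.54e-4,.649667,.760218,3.79e-4]);T3=TT([528.4857,-195.0457,394.5508],[5.85e-4,.665215,.746651,1.29e-4])
z=np.load('w3.npz');g=z['im'].max(2).astype(int);m=np.zeros_like(g,bool);m[160:200,260:300]=1
m3=(m&(g<60)).astype(np.uint8);n,l,st,ce=cv2.connectedComponentsWithStats(m3);i=1+st[1:,4].argmax();print(st[i],ce[i],ray(T3,*ce[i],211))
b=l==i;print('seal z',np.percentile(z['P'][b][:,2],[5,25,50,75,95]))
z=np.load('w2.npz');P=z['P'];im=z['im']
m=((P[...,2]>60)&(np.abs(np.arange(420)[:,None]-180)<25)&(np.abs(np.arange(560)-278)<25)&(im.min(2)>150)).astype(np.uint8)
m=cv2.morphologyEx(m,cv2.MORPH_OPEN,np.ones((15,15),np.uint8));n,l,st,ce=cv2.connectedComponentsWithStats(m);i=1+st[1:,4].argmax()
print(st[i],ce[i],ray(T2,*ce[i],64))
```

```text
[269 169  20  21 338] [278.35502959 179.20710059] [ 529.93575538 -192.51662766  211.        ]
seal z [nan nan nan nan nan]
[265 166  30  30 720] [278.65555556 180.94305556] [554.56783731 279.74545288  64.        ]
```

>>> arm_command:
  targets:
    - {"tx":0.2,"ty":4,"tz":0,"wx":0,"wy":0,"wz":0,"claw":8.5}
    - {"tx":0.5,"ty":10,"tz":-1,"wx":0,"wy":0,"wz":0,"claw":8.5}
    - {"tx":0.8,"ty":16,"tz":-2,"wx":0,"wy":0,"wz":0,"claw":8.5}
    - {"tx":1.1,"ty":22,"tz":-4,"wx":0,"wy":0,"wz":0,"claw":8.5}
    - {"tx":1.5,"ty":28,"tz":-6,"wx":0,"wy":0,"wz":0,"claw":8.5}
    - {"tx":1.9,"ty":34,"tz":-8,"wx":0,"wy":0,"wz":0,"claw":8.5}
    - {"tx":2.3,"ty":40,"tz":-10,"wx":0,"wy":0,"wz":0,"claw":8.5}
    - {"tx":2.54,"ty":45,"tz":-13,"wx":0,"wy":0,"wz":0,"claw":8.5}
    - {"tx":2.54,"ty":47.5,"tz":-18,"wx":0,"wy":0,"wz":0,"claw":8.5}
    - {"tx":2.54,"ty":47.56,"tz":-22,"wx":0,"wy":0,"wz":0,"claw":8.5}

```text
clock: 6.15
tcp_pos: [553.1, 286.2, 172.5]
tcp_rot: [-0.0, 0.662, 0.75, 0.0]
force: [0.4, -0.9, 0.6]
grip_width: 85.3
grip_force: 0.0
```

>>> arm_command:
  targets:
    - {"tx":0,"ty":0,"tz":-3,"wx":0,"wy":0,"wz":0,"claw":8.5}
    - {"tx":0,"ty":0,"tz":-6,"wx":0,"wy":0,"wz":0,"claw":8.5}
    - {"tx":0,"ty":0,"tz":-9,"wx":0,"wy":0,"wz":0,"claw":8.5}
    - {"tx":0,"ty":0,"tz":-12,"wx":0,"wy":0,"wz":0,"claw":8.5}
    - {"tx":0,"ty":0,"tz":-13.5,"wx":0,"wy":0,"wz":0,"claw":8.5}
    - {"tx":0,"ty":0,"tz":-14.5,"wx":0,"wy":0,"wz":0,"claw":8.5}
    - {"tx":0,"ty":0,"tz":-14.5,"wx":0,"wy":0,"wz":0,"claw":8.5}
    - {"tx":0,"ty":0,"tz":-14.5,"wx":0,"wy":0,"wz":0,"claw":7}
    - {"tx":0,"ty":0,"tz":-14.5,"wx":0,"wy":0,"wz":0,"claw":6}
    - {"tx":0,"ty":0,"tz":-14.5,"wx":0,"wy":0,"wz":0,"claw":5}

```text
clock: 7.4
tcp_pos: [555.2, 283.2, 29.4]
tcp_rot: [0.0, 0.663, 0.748, 0.0]
force: [0.7, 0.4, 0.3]
grip_width: 50.0
grip_force: 0.0
```

>>> arm_command:
  targets:
    - {"tx":-0.13,"ty":-0.26,"tz":0,"wx":0,"wy":0,"wz":0,"claw":5}
    - {"tx":-0.13,"ty":-0.26,"tz":0,"wx":0,"wy":0,"wz":0,"claw":5}
    - {"tx":-0.13,"ty":-0.26,"tz":0,"wx":0,"wy":0,"wz":0,"claw":4.6}
    - {"tx":-0.13,"ty":-0.26,"tz":0,"wx":0,"wy":0,"wz":0,"claw":4.3}
    - {"tx":-0.13,"ty":-0.26,"tz":0,"wx":0,"wy":0,"wz":0,"claw":4.1}
    - {"tx":-0.13,"ty":-0.26,"tz":0,"wx":0,"wy":0,"wz":0,"claw":3.9}
    - {"tx":-0.13,"ty":-0.26,"tz":0,"wx":0,"wy":0,"wz":0,"claw":3.7}
    - {"tx":-0.13,"ty":-0.26,"tz":0,"wx":0,"wy":0,"wz":0,"claw":3.5}
    - {"tx":-0.13,"ty":-0.26,"tz":0,"wx":0,"wy":0,"wz":0,"claw":3.5}
    - {"tx":-0.13,"ty":-0.26,"tz":0,"wx":0,"wy":0,"wz":0,"claw":3.5}

```text
clock: 8.65
tcp_pos: [553.4, 280.5, 28.7]
tcp_rot: [-0.0, 0.663, 0.748, -0.0]
force: [0.7, 0.3, 0.7]
grip_width: 34.9
grip_force: 0.0
```

Run:
```python
from h import *
s=telemetry.read_state(); print(s['tcp_pos'],s['grip_force'],s['force'],s['moment'])
im,P=cloud('wrist'); save('pics/w4.png',im); np.savez('w4.npz',im=im,P=P)
```

```text
[553.42495704 280.47535844  28.69081425] 0.0 [0.65952306 0.31555806 0.69664795] [-0.02170131 -0.00523921  0.00053915]
```

View pics/w4.png

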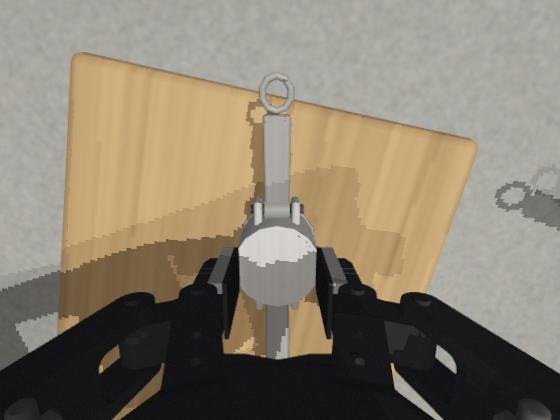

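The fingers are around the coupler at (278,265), but the grip force is 0 at 34.9 mm. I'll measure the disc width.

Run:
```python
from h import *
z=np.load('w4.npz');P=z['P'];im=z['im']
for v in range(215,345,10):
    print(v,[ (u,P[v,u].round(0).tolist()) for u in (226,234,240,260,278,300,314,322,332)])
ci=camera_info('wrist');H=np.linalg.inv(np.array(ci['hand_eye']));K=np.array(ci['intrinsics'])
for p in ([0,0,0],[0,20,0],[0,0,-19],[0,20,-19],[0,0,-35]):
    c=H@[*p,1];print(p,K[0,0]*c[0]/-c[2]+K[0,2],K[1,1]*-c[1]/-c[2]+K[1,2],'d',-c[2])
s=telemetry.read_state();print(s['grip_width'],s['grip_force'])
```

```text
215 [(226, [523.0, 290.0, 24.0]), (234, [528.0, 291.0, 26.0]), (240, [531.0, 292.0, 26.0]), (260, [543.0, 302.0, 55.0]), (278, [552.0, 302.0, 52.0]), (300, [564.0, 297.0, 31.0]), (314, [573.0, 297.0, 25.0]), (322, [577.0, 297.0, 26.0]), (332, [582.0, 298.0, 26.0])]
225 [(226, [524.0, 285.0, 26.0]), (234, [529.0, 286.0, 26.0]), (240, [532.0, 286.0, 26.0]), (260, [544.0, 298.0, 59.0]), (278, [552.0, 300.0, 63.0]), (300, [563.0, 298.0, 50.0]), (314, [574.0, 291.0, 25.0]), (322, [578.0, 291.0, 25.0]), (332, [584.0, 292.0, 25.0])]
235 [(226, [525.0, 279.0, 26.0]), (234, [529.0, 280.0, 25.0]), (240, [532.0, 280.0, 25.0]), (260, [544.0, 295.0, 64.0]), (278, [552.0, 296.0, 64.0]), (300, [562.0, 297.0, 64.0]), (314, [574.0, 285.0, 25.0]), (322, [579.0, 286.0, 26.0]), (332, [584.0, 286.0, 25.0])]
245 [(226, [525.0, 273.0, 26.0]), (234, [530.0, 273.0, 25.0]), (240, [536.0, 289.0, 62.0]), (260, [545.0, 290.0, 64.0]), (278, [553.0, 291.0, 64.0]), (300, [563.0, 292.0, 64.0]), (314, [569.0, 293.0, 62.0]), (322, [580.0, 280.0, 26.0]), (332, [586.0, 280.0, 25.0])]
255 [(226, [531.0, 290.0, 78.0]), (2
[... 2028 characters left out ...]
0]), (322, [588.0, 227.0, 24.0]), (332, [573.0, 280.0, 105.0])]
335 [(226, [537.0, 269.0, 101.0]), (234, [535.0, 214.0, 24.0]), (240, [538.0, 214.0, 25.0]), (260, [551.0, 216.0, 25.0]), (278, [559.0, 240.0, 57.0]), (300, [575.0, 219.0, 25.0]), (314, [584.0, 220.0, 26.0]), (322, [589.0, 220.0, 25.0]), (332, [574.0, 274.0, 101.0])]
[0, 0, 0] 276.6862469419421 240.19864901967276 d 188.52572717505777
[0, 20, 0] 312.26483863524754 240.19284771191934 d 188.52536219478327
[0, 0, -19] 276.63250671457047 253.2741764195486 d 170.1665545517196
[0, 20, -19] 316.04966051368297 253.26777725565728 d 170.1661895714451
[0, 0, -35] 276.5773588385161 266.6921986286334 d 154.70619865838216
34.99092624555892 0.0
```

Run:
```python
from h import *
print(r.hold_point_z,[a for a in dir(r) if a[0]!='_'])
im,P=cloud('side'); save('pics/s5.png',cv2.resize(im[200:360,80:300],(800,582),interpolation=cv2.INTER_CUBIC))
```

```text
18.700000000000003 ['Unreachable', 'hand_in', 'hold_point_z']
```

View pics/s5.png

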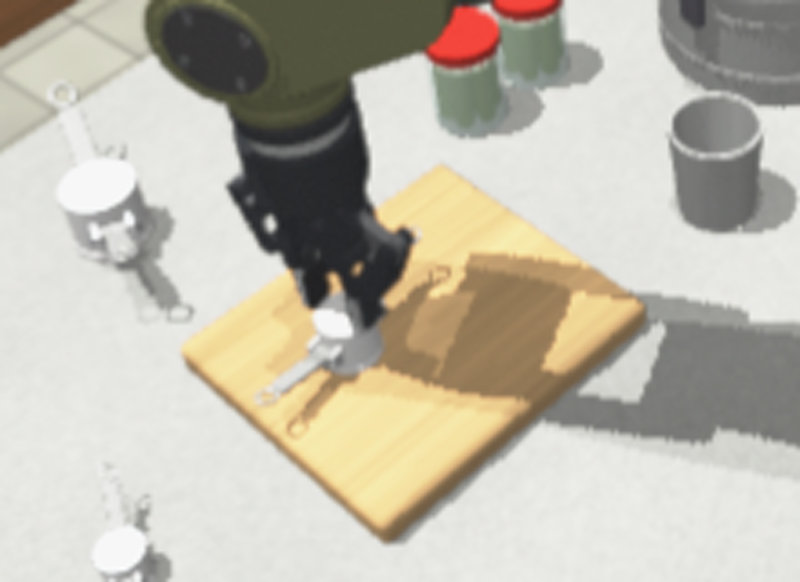

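The side view shows the fingertips hovering level with the coupler's top at crop (335,305), so they are about 45 mm shorter than the TCP says. Nothing has been touched. I'll check the palm and finger heights in the cloud.

Run:
```python
from h import *
z=np.load('w4.npz');P=z['P']
for v in (355,365,380,400,415): print(v,[(u,P[v,u].round(0).tolist()) for u in (200,240,278,320,360)])
for u in (216,222,228,328,334,340): print(u,[(v,P[v,u].round(0).tolist()) for v in range(244,264,3)])
z=np.load('w3.npz');P=z['P']
for u in (150,160,170): print(u,[(v,P[v,u].round(0).tolist()) for v in range(255,300,6)])
```

```text
355 [(200, [535.0, 296.0, 146.0]), (240, [543.0, 289.0, 135.0]), (278, [560.0, 231.0, 61.0]), (320, [563.0, 292.0, 136.0]), (360, [569.0, 300.0, 146.0])]
365 [(200, [536.0, 296.0, 149.0]), (240, [544.0, 291.0, 142.0]), (278, [552.0, 293.0, 142.0]), (320, [562.0, 293.0, 141.0]), (360, [569.0, 298.0, 147.0])]
380 [(200, [537.0, 296.0, 152.0]), (240, [544.0, 291.0, 146.0]), (278, [552.0, 292.0, 146.0]), (320, [561.0, 293.0, 146.0]), (360, [567.0, 300.0, 153.0])]
400 [(200, [538.0, 299.0, 160.0]), (240, [545.0, 291.0, 151.0]), (278, [552.0, 293.0, 152.0]), (320, [561.0, 293.0, 152.0]), (360, [565.0, 302.0, 160.0])]
415 [(200, [539.0, 298.0, 162.0]), (240, [545.0, 291.0, 155.0]), (278, [552.0, 294.0, 156.0]), (320, [561.0, 292.0, 154.0]), (360, [564.0, 302.0, 163.0])]
216 [(244, [519.0, 273.0, 26.0]), (247, [519.0, 271.0, 26.0]), (250, [520.0, 269.0, 26.0]), (253, [520.0, 267.0, 25.0]), (256, [520.0, 265.0, 26.0]), (259, [527.0, 285.0, 73.0]), (262, [527.0, 285.0, 75.0])]
222 [(244, [523.0, 273.0, 24.0]), (247, [523.0, 271.0, 24.0]), (250, [529.0, 289.0, 72.0]), (253, [529.0, 289.0, 76.0]
[... 975 characters left out ...]
.0, -1.0]), (267, [480.0, -188.0, 456.0]), (273, [482.0, -188.0, 462.0]), (279, [483.0, -188.0, 465.0]), (285, [485.0, -188.0, 469.0]), (291, [485.0, -190.0, 470.0]), (297, [485.0, -192.0, 471.0])]
160 [(255, [336.0, -393.0, 0.0]), (261, [481.0, -189.0, 449.0]), (267, [483.0, -189.0, 455.0]), (273, [485.0, -188.0, 460.0]), (279, [486.0, -190.0, 461.0]), (285, [486.0, -192.0, 462.0]), (291, [486.0, -194.0, 463.0]), (297, [486.0, -196.0, 464.0])]
170 [(255, [354.0, -392.0, -2.0]), (261, [485.0, -188.0, 450.0]), (267, [486.0, -190.0, 451.0]), (273, [486.0, -193.0, 450.0]), (279, [486.0, -195.0, 451.0]), (285, [486.0, -197.0, 452.0]), (291, [487.0, -200.0, 452.0]), (297, [487.0, -202.0, 453.0])]
```

>>> arm_command:
  targets:
    - {"tx":0.03,"ty":0,"tz":0,"wx":0,"wy":0,"wz":0,"claw":5.6}
    - {"tx":0.03,"ty":0,"tz":0,"wx":0,"wy":0,"wz":0,"claw":5.6}
    - {"tx":0.03,"ty":0,"tz":0,"wx":0,"wy":0,"wz":0,"claw":5.6}
    - {"tx":0.03,"ty":0,"tz":-0.6,"wx":0,"wy":0,"wz":0,"claw":5.6}
    - {"tx":0.03,"ty":0,"tz":-1.4,"wx":0,"wy":0,"wz":0,"claw":5.6}
    - {"tx":0.03,"ty":0,"tz":-2.2,"wx":0,"wy":0,"wz":0,"claw":5.6}
    - {"tx":0.03,"ty":0,"tz":-3,"wx":0,"wy":0,"wz":0,"claw":5.6}
    - {"tx":0.03,"ty":0,"tz":-3.6,"wx":0,"wy":0,"wz":0,"claw":5.6}
    - {"tx":0.03,"ty":0,"tz":-3.6,"wx":0,"wy":0,"wz":0,"claw":5.2}
    - {"tx":0.03,"ty":0,"tz":-3.6,"wx":0,"wy":0,"wz":0,"claw":4.8}

```text
clock: 10.0
tcp_pos: [554.0, 280.6, -7.0]
tcp_rot: [0.0, 0.663, 0.748, 0.0]
force: [0.8, -0.5, -0.3]
grip_width: 47.9
grip_force: 0.0
```

>>> arm_command:
  targets:
    - {"tx":0,"ty":0,"tz":0,"wx":0,"wy":0,"wz":0,"claw":4.6}
    - {"tx":0,"ty":0,"tz":0,"wx":0,"wy":0,"wz":0,"claw":4.4}
    - {"tx":0,"ty":0,"tz":0,"wx":0,"wy":0,"wz":0,"claw":4.2}
    - {"tx":0,"ty":0,"tz":0,"wx":0,"wy":0,"wz":0,"claw":4.0}
    - {"tx":0,"ty":0,"tz":0,"wx":0,"wy":0,"wz":0,"claw":3.8}
    - {"tx":0,"ty":0,"tz":0,"wx":0,"wy":0,"wz":0,"claw":3.5}
    - {"tx":0,"ty":0,"tz":0,"wx":0,"wy":0,"wz":0,"claw":3}
    - {"tx":0,"ty":0,"tz":0,"wx":0,"wy":0,"wz":0,"claw":3}
    - {"tx":0,"ty":0,"tz":0,"wx":0,"wy":0,"wz":0,"claw":3}
    - {"tx":0,"ty":0,"tz":0,"wx":0,"wy":0,"wz":0,"claw":3}

```text
clock: 11.25
tcp_pos: [553.7, 280.5, -6.9]
tcp_rot: [-0.0, 0.663, 0.748, -0.0]
force: [-3.8, -1.4, 5.7]
grip_width: 39.5
grip_force: 60.8
```

>>> arm_command:
  targets:
    - {"tx":0,"ty":0,"tz":1,"wx":0,"wy":0,"wz":0,"claw":3}
    - {"tx":0,"ty":0,"tz":4,"wx":0,"wy":0,"wz":0,"claw":3}
    - {"tx":0,"ty":0,"tz":8,"wx":0,"wy":0,"wz":0,"claw":3}
    - {"tx":0,"ty":0,"tz":13,"wx":0,"wy":0,"wz":0,"claw":3}
    - {"tx":0,"ty":0,"tz":18,"wx":0,"wy":0,"wz":0,"claw":3}
    - {"tx":0,"ty":0,"tz":22,"wx":0,"wy":0,"wz":0,"claw":3}
    - {"tx":0,"ty":0,"tz":25,"wx":0,"wy":0,"wz":0,"claw":3}
    - {"tx":0,"ty":0,"tz":26.7,"wx":0,"wy":0,"wz":0,"claw":3}
    - {"tx":0,"ty":0,"tz":26.7,"wx":0,"wy":0,"wz":0,"claw":3}
    - {"tx":0,"ty":0,"tz":26.7,"wx":0,"wy":0,"wz":0,"claw":3}

```text
clock: 12.5
tcp_pos: [552.9, 280.1, 257.3]
tcp_rot: [-0.001, 0.663, 0.748, -0.002]
force: [0.3, 0.6, -3.1]
grip_width: 39.6
grip_force: 61.1
```

Run:
```python
from h import *
s=telemetry.read_state(); t0=s['tcp_pos'];print(t0,s['force'],s['grip_width'],s['grip_force'])
im,P=cloud('wrist'); save('pics/w6.png',im); np.savez('w6.npz',im=im,P=P)
dz=t0[2]+6.9; m=(abs(P[...,2]-(64+dz))<4)&(np.hypot(P[...,0]-t0[0],P[...,1]-t0[1])<24)
t=P[m];t=t[abs(t[:,2]-np.median(t[:,2]))<2];(cx,cy),rr=cv2.minEnclosingCircle(t[:,:2].astype(np.float32));print('off',cx-t0[0],cy-t0[1],rr,np.median(t[:,2])-t0[2])
A=np.c_[t[:,:2]-t0[:2],np.ones(len(t))];print('plane',np.linalg.lstsq(A,t[:,2]-t0[2],rcond=None)[0])
```

```text
[552.94815946 280.13614781 257.34615087] [ 0.32408114  0.61823439 -3.06090604] 39.556563182837685 61.073228269815445
off 0.23439669523133944 1.159445448317797 23.76030921936035 71.12594757846722
plane [-1.88627429e-03 -2.61443888e-03  7.11307391e+01]
```

View pics/w6.png

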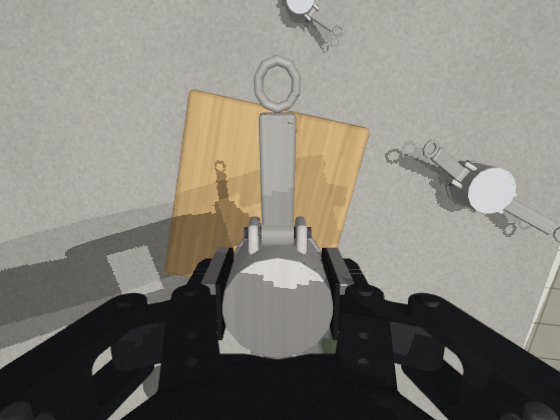

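The coupler is held level at (278,300). I'll refine its offset from the TCP using chords of the top disc.

Run:
```python
from h import *
z=np.load('w6.npz');P=z['P'];t0=np.array([552.948,280.136,257.346])
a=np.radians(6.9);ex=np.array([np.cos(a),np.sin(a)]);ey=np.array([-np.sin(a),np.cos(a)])
d=P[...,:2]-t0[:2];X=d@ex;Y=d@ey;m=(abs(P[...,2]-t0[2]-71.1)<1.5)&(np.hypot(X,Y)<26)
for lo in range(-20,20,4):
    k=m&(X>lo)&(X<lo+4);y=Y[k]
    if len(y)>20:
        h=np.sqrt(20.5**2-(lo+2)**2) if abs(lo+2)<20 else 0
        print(lo+2,len(y),'Y',np.percentile(y,[0.5,99.5]).round(1),'mid',np.percentile(y,[.5,99.5]).mean().round(2),'from back',(np.percentile(y,.5)+h).round(2))
```

```text
-18 409 Y [-10.   12.1] mid 1.08 from back -0.15
-14 750 Y [-14.1  14.9] mid 0.39 from back 0.86
-10 933 Y [-16.8  17.7] mid 0.46 from back 1.12
-6 1060 Y [-18.6  19.2] mid 0.3 from back 1.02
-2 1074 Y [-19.1  19.8] mid 0.35 from back 1.3
2 1141 Y [-19.6  20.1] mid 0.28 from back 0.84
6 1059 Y [-18.8  19.2] mid 0.21 from back 0.81
10 984 Y [-17.4  18.2] mid 0.41 from back 0.5
14 822 Y [-15.   15.8] mid 0.39 from back 0.0
18 510 Y [-10.8  11.8] mid 0.51 from back -0.99
```

>>> arm_command:
  targets:
    - {"tx":0,"ty":-3,"tz":0,"wx":0,"wy":0,"wz":0,"claw":3}
    - {"tx":-0.4,"ty":-9,"tz":0,"wx":0,"wy":0,"wz":0,"claw":3}
    - {"tx":-0.7,"ty":-15,"tz":0,"wx":0,"wy":0,"wz":0,"claw":3}
    - {"tx":-1,"ty":-21,"tz":0,"wx":0,"wy":0,"wz":0,"claw":3}
    - {"tx":-1.3,"ty":-27,"tz":0,"wx":0,"wy":0,"wz":0,"claw":3}
    - {"tx":-1.6,"ty":-33,"tz":0,"wx":0,"wy":0,"wz":0,"claw":3}
    - {"tx":-2,"ty":-39,"tz":0,"wx":0,"wy":0,"wz":0,"claw":3}
    - {"tx":-2.2,"ty":-44,"tz":0,"wx":0,"wy":0,"wz":0,"claw":3}
    - {"tx":-2.29,"ty":-47,"tz":-1,"wx":0,"wy":0,"wz":0,"claw":3}
    - {"tx":-2.29,"ty":-47.34,"tz":-2,"wx":0,"wy":0,"wz":0,"claw":3}

```text
clock: 13.8
tcp_pos: [529.9, -194.5, 237.6]
tcp_rot: [-0.001, 0.665, 0.747, -0.0]
force: [0.4, 0.2, -2.8]
grip_width: 39.8
grip_force: 61.1
```

>>> arm_command:
  targets:
    - {"tx":0,"ty":0,"tz":-1,"wx":0,"wy":0,"wz":0,"claw":3}
    - {"tx":0,"ty":0,"tz":-2,"wx":0,"wy":0,"wz":0,"claw":3}
    - {"tx":0,"ty":0,"tz":-2,"wx":0,"wy":0,"wz":0,"claw":3}
    - {"tx":0,"ty":0,"tz":-2,"wx":0,"wy":0,"wz":0,"claw":3}
    - {"tx":0,"ty":0,"tz":-2,"wx":0,"wy":0,"wz":0,"claw":3}
    - {"tx":0,"ty":0,"tz":-2,"wx":0,"wy":0,"wz":0,"claw":3}
    - {"tx":0,"ty":0,"tz":-2,"wx":0,"wy":0,"wz":0,"claw":3}
    - {"tx":0,"ty":0,"tz":-2,"wx":0,"wy":0,"wz":0,"claw":3}
    - {"tx":0,"ty":0,"tz":-2,"wx":0,"wy":0,"wz":0,"claw":3}
    - {"tx":0,"ty":0,"tz":-2,"wx":0,"wy":0,"wz":0,"claw":3}

```text
clock: 15.05
tcp_pos: [530.8, -192.9, 219.7]
tcp_rot: [-0.0, 0.663, 0.748, -0.0]
force: [0.8, 0.0, -3.6]
grip_width: 39.7
grip_force: 61.1
```

Run:
```python
from h import *
s=telemetry.read_state(); t0=s['tcp_pos'];print(s['clock'],t0,s['tcp_rot'],s['force'],s['moment'],s['grip_width'])
for c in ['side','scene']:
    im,P=cloud(c); np.savez(c+'7.npz',im=im,P=P)
    for lo,hi in [(195,216),(228,262),(262,290)]:
        t=P[(P[...,2]>lo)&(P[...,2]<hi)&(np.hypot(P[...,0]-530,P[...,1]+193)<30)];print(c,lo,len(t),t.mean(0).round(1) if len(t) else '')
```

```text
15.05 [ 530.84828473 -192.90768562  219.70826187] [-1.97735887e-05  6.63433886e-01  7.48234909e-01 -7.69797986e-06] [ 0.78113325  0.03702634 -3.57101228] [-0.00696538  0.02137181  0.00657714] 39.69255912966626
side 195 72 [ 525.8 -189.   208.1]
side 228 35 [ 521.2 -178.5  257.9]
side 262 158 [ 522.9 -179.4  277.9]
scene 195 52 [ 535.8 -199.   206.5]
scene 228 11 [ 539.8 -204.9  256.4]
scene 262 114 [ 533.4 -205.8  279.8]
```

>>> arm_command:
  targets:
    - {"tx":-0.08,"ty":-0.04,"tz":-0.6,"wx":0,"wy":0,"wz":0,"claw":3}
    - {"tx":-0.08,"ty":-0.04,"tz":-1.2,"wx":0,"wy":0,"wz":0,"claw":3}
    - {"tx":-0.08,"ty":-0.04,"tz":-1.8,"wx":0,"wy":0,"wz":0,"claw":3}
    - {"tx":-0.08,"ty":-0.04,"tz":-2.4,"wx":0,"wy":0,"wz":0,"claw":3}
    - {"tx":-0.08,"ty":-0.04,"tz":-3.0,"wx":0,"wy":0,"wz":0,"claw":3}
    - {"tx":-0.08,"ty":-0.04,"tz":-3.4,"wx":0,"wy":0,"wz":0,"claw":3}
    - {"tx":-0.08,"ty":-0.04,"tz":-3.8,"wx":0,"wy":0,"wz":0,"claw":3}
    - {"tx":-0.08,"ty":-0.04,"tz":-4.1,"wx":0,"wy":0,"wz":0,"claw":3}
    - {"tx":-0.08,"ty":-0.04,"tz":-4.3,"wx":0,"wy":0,"wz":0,"claw":3}
    - {"tx":-0.08,"ty":-0.04,"tz":-4.4,"wx":0,"wy":0,"wz":0,"claw":3}

```text
clock: 16.4
tcp_pos: [530.1, -193.3, 175.6]
tcp_rot: [-0.0, 0.663, 0.748, -0.0]
force: [-0.2, 0.1, -3.4]
grip_width: 39.3
grip_force: 61.1
```

>>> arm_command:
  targets:
    - {"tx":0,"ty":0,"tz":-0.06,"wx":0,"wy":0,"wz":0,"claw":3}
    - {"tx":0,"ty":0,"tz":-0.12,"wx":0,"wy":0,"wz":0,"claw":3}
    - {"tx":0,"ty":0,"tz":-0.18,"wx":0,"wy":0,"wz":0,"claw":3}
    - {"tx":0,"ty":0,"tz":-0.24,"wx":0,"wy":0,"wz":0,"claw":3}
    - {"tx":0,"ty":0,"tz":-0.3,"wx":0,"wy":0,"wz":0,"claw":3}
    - {"tx":0,"ty":0,"tz":-0.3,"wx":0,"wy":0,"wz":0,"claw":3}
    - {"tx":0,"ty":0,"tz":-0.3,"wx":0,"wy":0,"wz":0,"claw":3}
    - {"tx":0,"ty":0,"tz":-0.3,"wx":0,"wy":0,"wz":0,"claw":3}
    - {"tx":0,"ty":0,"tz":-0.3,"wx":0,"wy":0,"wz":0,"claw":3}
    - {"tx":0,"ty":0,"tz":-0.3,"wx":0,"wy":0,"wz":0,"claw":3}

```text
clock: 17.65
tcp_pos: [530.1, -193.3, 172.8]
tcp_rot: [0.0, 0.663, 0.748, 0.0]
force: [0.6, -0.5, -3.5]
grip_width: 39.4
grip_force: 61.1
```

>>> arm_command:
  targets:
    - {"tx":0,"ty":0,"tz":-0.08,"wx":0,"wy":0,"wz":0,"claw":3}
    - {"tx":0,"ty":0,"tz":-0.16,"wx":0,"wy":0,"wz":0,"claw":3}
    - {"tx":0,"ty":0,"tz":-0.24,"wx":0,"wy":0,"wz":0,"claw":3}
    - {"tx":0,"ty":0,"tz":-0.32,"wx":0,"wy":0,"wz":0,"claw":3}
    - {"tx":0,"ty":0,"tz":-0.4,"wx":0,"wy":0,"wz":0,"claw":3}
    - {"tx":0,"ty":0,"tz":-0.48,"wx":0,"wy":0,"wz":0,"claw":3}
    - {"tx":0,"ty":0,"tz":-0.5,"wx":0,"wy":0,"wz":0,"claw":3}
    - {"tx":0,"ty":0,"tz":-0.5,"wx":0,"wy":0,"wz":0,"claw":3}
    - {"tx":0,"ty":0,"tz":-0.5,"wx":0,"wy":0,"wz":0,"claw":3}
    - {"tx":0,"ty":0,"tz":-0.5,"wx":0,"wy":0,"wz":0,"claw":3}

```text
clock: 18.9
tcp_pos: [530.1, -193.3, 167.8]
tcp_rot: [0.0, 0.663, 0.748, 0.0]
force: [-0.0, -0.6, -3.8]
grip_width: 39.3
grip_force: 61.1
```

Run:
```python
from h import *
s=telemetry.read_state();print(s['tcp_pos'],s['force'],s['moment'])
```

```text
[ 530.10497207 -193.34876049  167.80335183] [-0.03515358 -0.64040785 -3.84206887] [ 0.0371793  -0.01950181 -0.07267361]
```

>>> arm_command:
  targets:
    - {"tx":0,"ty":0,"tz":-0.15,"wx":0,"wy":0,"wz":0,"claw":3}
    - {"tx":0,"ty":0,"tz":-0.3,"wx":0,"wy":0,"wz":0,"claw":3}
    - {"tx":0,"ty":0,"tz":-0.45,"wx":0,"wy":0,"wz":0,"claw":3}
    - {"tx":0,"ty":0,"tz":-0.6,"wx":0,"wy":0,"wz":0,"claw":3}
    - {"tx":0,"ty":0,"tz":-0.75,"wx":0,"wy":0,"wz":0,"claw":3}
    - {"tx":0,"ty":0,"tz":-0.9,"wx":0,"wy":0,"wz":0,"claw":3}
    - {"tx":0,"ty":0,"tz":-1.05,"wx":0,"wy":0,"wz":0,"claw":3}
    - {"tx":0,"ty":0,"tz":-1.2,"wx":0,"wy":0,"wz":0,"claw":3}
    - {"tx":0,"ty":0,"tz":-1.2,"wx":0,"wy":0,"wz":0,"claw":3}
    - {"tx":0,"ty":0,"tz":-1.2,"wx":0,"wy":0,"wz":0,"claw":3}

```text
clock: 20.15
tcp_pos: [530.1, -193.3, 155.8]
tcp_rot: [0.0, 0.663, 0.748, 0.0]
force: [0.1, 0.2, -3.9]
grip_width: 39.3
grip_force: 61.1
```

>>> arm_command:
  targets:
    - {"tx":0,"ty":0,"tz":-0.1,"wx":0,"wy":0,"wz":0,"claw":3}
    - {"tx":0,"ty":0,"tz":-0.2,"wx":0,"wy":0,"wz":0,"claw":3}
    - {"tx":0,"ty":0,"tz":-0.3,"wx":0,"wy":0,"wz":0,"claw":3}
    - {"tx":0,"ty":0,"tz":-0.4,"wx":0,"wy":0,"wz":0,"claw":3}
    - {"tx":0,"ty":0,"tz":-0.5,"wx":0,"wy":0,"wz":0,"claw":3}
    - {"tx":0,"ty":0,"tz":-0.5,"wx":0,"wy":0,"wz":0,"claw":3}
    - {"tx":0,"ty":0,"tz":-0.5,"wx":0,"wy":0,"wz":0,"claw":3}
    - {"tx":0,"ty":0,"tz":-0.5,"wx":0,"wy":0,"wz":0,"claw":3}
    - {"tx":0,"ty":0,"tz":-0.5,"wx":0,"wy":0,"wz":0,"claw":3}
    - {"tx":0,"ty":0,"tz":-0.5,"wx":0,"wy":0,"wz":0,"claw":3}

```text
clock: 21.4
tcp_pos: [530.1, -193.3, 150.8]
tcp_rot: [0.0, 0.663, 0.748, 0.0]
force: [0.1, 0.7, -3.7]
grip_width: 39.5
grip_force: 61.1
```

>>> arm_command:
  targets:
    - {"tx":0,"ty":0,"tz":-0.06,"wx":0,"wy":0,"wz":0,"claw":3}
    - {"tx":0,"ty":0,"tz":-0.12,"wx":0,"wy":0,"wz":0,"claw":3}
    - {"tx":0,"ty":0,"tz":-0.18,"wx":0,"wy":0,"wz":0,"claw":3}
    - {"tx":0,"ty":0,"tz":-0.24,"wx":0,"wy":0,"wz":0,"claw":3}
    - {"tx":0,"ty":0,"tz":-0.3,"wx":0,"wy":0,"wz":0,"claw":3}
    - {"tx":0,"ty":0,"tz":-0.3,"wx":0,"wy":0,"wz":0,"claw":3}
    - {"tx":0,"ty":0,"tz":-0.3,"wx":0,"wy":0,"wz":0,"claw":3}
    - {"tx":0,"ty":0,"tz":-0.3,"wx":0,"wy":0,"wz":0,"claw":3}
    - {"tx":0,"ty":0,"tz":-0.3,"wx":0,"wy":0,"wz":0,"claw":3}
    - {"tx":0,"ty":0,"tz":-0.3,"wx":0,"wy":0,"wz":0,"claw":3}

```text
clock: 22.65
tcp_pos: [530.1, -193.3, 147.7]
tcp_rot: [-0.0, 0.663, 0.748, 0.0]
force: [-0.3, -0.4, -2.9]
grip_width: 39.5
grip_force: 61.1
```

>>> arm_command:
  targets:
    - {"tx":0,"ty":0,"tz":-0.05,"wx":0,"wy":0,"wz":0,"claw":3}
    - {"tx":0,"ty":0,"tz":-0.1,"wx":0,"wy":0,"wz":0,"claw":3}
    - {"tx":0,"ty":0,"tz":-0.15,"wx":0,"wy":0,"wz":0,"claw":3}
    - {"tx":0,"ty":0,"tz":-0.2,"wx":0,"wy":0,"wz":0,"claw":3}
    - {"tx":0,"ty":0,"tz":-0.25,"wx":0,"wy":0,"wz":0,"claw":3}
    - {"tx":0,"ty":0,"tz":-0.25,"wx":0,"wy":0,"wz":0,"claw":3}
    - {"tx":0,"ty":0,"tz":-0.25,"wx":0,"wy":0,"wz":0,"claw":3}
    - {"tx":0,"ty":0,"tz":-0.25,"wx":0,"wy":0,"wz":0,"claw":3}
    - {"tx":0,"ty":0,"tz":-0.25,"wx":0,"wy":0,"wz":0,"claw":3}
    - {"tx":0,"ty":0,"tz":-0.25,"wx":0,"wy":0,"wz":0,"claw":3}

```text
clock: 23.9
tcp_pos: [530.1, -193.3, 145.4]
tcp_rot: [0.0, 0.663, 0.748, 0.0]
force: [-3.6, 1.0, 1.5]
grip_width: 39.4
grip_force: 61.7
```

>>> arm_command:
  targets:
    - {"tx":-0.03,"ty":0,"tz":-0.04,"wx":0,"wy":0,"wz":0,"claw":3}
    - {"tx":-0.03,"ty":0.01,"tz":-0.08,"wx":0,"wy":0,"wz":0,"claw":3}
    - {"tx":-0.03,"ty":0.01,"tz":-0.12,"wx":0,"wy":0,"wz":0,"claw":3}
    - {"tx":-0.03,"ty":0.01,"tz":-0.16,"wx":0,"wy":0,"wz":0,"claw":3}
    - {"tx":-0.03,"ty":0.01,"tz":-0.16,"wx":0,"wy":0,"wz":0,"claw":3}
    - {"tx":-0.03,"ty":0.01,"tz":-0.16,"wx":0,"wy":0,"wz":0,"claw":3}
    - {"tx":-0.03,"ty":0.01,"tz":-0.16,"wx":0,"wy":0,"wz":0,"claw":3}
    - {"tx":-0.03,"ty":0.01,"tz":-0.16,"wx":0,"wy":0,"wz":0,"claw":3}
    - {"tx":-0.03,"ty":0.01,"tz":-0.16,"wx":0,"wy":0,"wz":0,"claw":3}
    - {"tx":-0.03,"ty":0.01,"tz":-0.16,"wx":0,"wy":0,"wz":0,"claw":3}

```text
clock: 25.15
tcp_pos: [530.2, -193.4, 144.6]
tcp_rot: [0.001, 0.663, 0.748, 0.0]
force: [-3.3, 1.7, 6.0]
grip_width: 39.3
grip_force: 62.1
```

Run:
```python
from h import *
s=telemetry.read_state();print(s['tcp_pos'],s['force'],s['moment'])
```

```text
[ 530.15192075 -193.36995906  144.60988875] [-3.33260347  1.74363342  6.02677494] [ 0.26496981  0.49643996 -0.04666911]
```

>>> arm_command:
  targets:
    - {"tx":0,"ty":0,"tz":-0.05,"wx":0,"wy":0,"wz":0,"claw":3}
    - {"tx":0,"ty":0,"tz":-0.1,"wx":0,"wy":0,"wz":0,"claw":3}
    - {"tx":0,"ty":0,"tz":-0.15,"wx":0,"wy":0,"wz":0,"claw":3}
    - {"tx":0,"ty":0,"tz":-0.2,"wx":0,"wy":0,"wz":0,"claw":3}
    - {"tx":0,"ty":0,"tz":-0.25,"wx":0,"wy":0,"wz":0,"claw":3}
    - {"tx":0,"ty":0,"tz":-0.25,"wx":0,"wy":0,"wz":0,"claw":3}
    - {"tx":0,"ty":0,"tz":-0.25,"wx":0,"wy":0,"wz":0,"claw":3}
    - {"tx":0,"ty":0,"tz":-0.25,"wx":0,"wy":0,"wz":0,"claw":3}
    - {"tx":0,"ty":0,"tz":-0.25,"wx":0,"wy":0,"wz":0,"claw":3}
    - {"tx":0,"ty":0,"tz":-0.25,"wx":0,"wy":0,"wz":0,"claw":3}

```text
clock: 26.4
tcp_pos: [530.2, -193.4, 143.4]
tcp_rot: [0.001, 0.663, 0.748, 0.0]
force: [-5.7, 2.9, 10.6]
grip_width: 39.6
grip_force: 62.9
```

>>> arm_command:
  targets:
    - {"tx":0,"ty":0,"tz":-0.06,"wx":0,"wy":0,"wz":0,"claw":3}
    - {"tx":0,"ty":0,"tz":-0.12,"wx":0,"wy":0,"wz":0,"claw":3}
    - {"tx":0,"ty":0,"tz":-0.18,"wx":0,"wy":0,"wz":0,"claw":3}
    - {"tx":0,"ty":0,"tz":-0.24,"wx":0,"wy":0,"wz":0,"claw":3}
    - {"tx":0,"ty":0,"tz":-0.28,"wx":0,"wy":0,"wz":0,"claw":3}
    - {"tx":0,"ty":0,"tz":-0.28,"wx":0,"wy":0,"wz":0,"claw":3}
    - {"tx":0,"ty":0,"tz":-0.28,"wx":0,"wy":0,"wz":0,"claw":3}
    - {"tx":0,"ty":0,"tz":-0.28,"wx":0,"wy":0,"wz":0,"claw":3}
    - {"tx":0,"ty":0,"tz":-0.28,"wx":0,"wy":0,"wz":0,"claw":3}
    - {"tx":0,"ty":0,"tz":-0.28,"wx":0,"wy":0,"wz":0,"claw":3}

```text
clock: 27.65
tcp_pos: [530.3, -193.4, 142.2]
tcp_rot: [0.001, 0.663, 0.748, 0.0]
force: [-10.7, 4.1, 17.6]
grip_width: 39.5
grip_force: 63.6
```

>>> arm_command:
  targets:
    - {"tx":0,"ty":0,"tz":0.0,"wx":0,"wy":0,"wz":0,"claw":3}
    - {"tx":0,"ty":0,"tz":0.1,"wx":0,"wy":0,"wz":0,"claw":3}
    - {"tx":0,"ty":0,"tz":0.25,"wx":0,"wy":0,"wz":0,"claw":3}
    - {"tx":0,"ty":0,"tz":0.4,"wx":0,"wy":0,"wz":0,"claw":3}
    - {"tx":0,"ty":0,"tz":0.5,"wx":0,"wy":0,"wz":0,"claw":3}
    - {"tx":0,"ty":0,"tz":0.5,"wx":0,"wy":0,"wz":0,"claw":3}
    - {"tx":0,"ty":0,"tz":0.5,"wx":0,"wy":0,"wz":0,"claw":4.5}
    - {"tx":0,"ty":0,"tz":0.5,"wx":0,"wy":0,"wz":0,"claw":6}
    - {"tx":0,"ty":0,"tz":0.5,"wx":0,"wy":0,"wz":0,"claw":7.5}
    - {"tx":0,"ty":0,"tz":0.5,"wx":0,"wy":0,"wz":0,"claw":8.5}

```text
clock: 28.9
tcp_pos: [529.7, -193.2, 143.0]
tcp_rot: [-0.0, 0.663, 0.748, -0.0]
force: [-0.2, 0.2, -0.5]
grip_width: 84.7
grip_force: 0.0
```

>>> arm_command:
  targets:
    - {"tx":0,"ty":0,"tz":0,"wx":0,"wy":0,"wz":0,"claw":8.5}
    - {"tx":0,"ty":0,"tz":1,"wx":0,"wy":0,"wz":0,"claw":8.5}
    - {"tx":0,"ty":0,"tz":4,"wx":0,"wy":0,"wz":0,"claw":8.5}
    - {"tx":0,"ty":0,"tz":8,"wx":0,"wy":0,"wz":0,"claw":8.5}
    - {"tx":0,"ty":0,"tz":12,"wx":0,"wy":0,"wz":0,"claw":8.5}
    - {"tx":0,"ty":0,"tz":17,"wx":0,"wy":0,"wz":0,"claw":8.5}
    - {"tx":0,"ty":0,"tz":21,"wx":0,"wy":0,"wz":0,"claw":8.5}
    - {"tx":0,"ty":0,"tz":24,"wx":0,"wy":0,"wz":0,"claw":8.5}
    - {"tx":0,"ty":0,"tz":24,"wx":0,"wy":0,"wz":0,"claw":8.5}
    - {"tx":0,"ty":0,"tz":24,"wx":0,"wy":0,"wz":0,"claw":8.5}

```text
clock: 30.15
tcp_pos: [529.5, -193.1, 382.4]
tcp_rot: [-0.001, 0.663, 0.748, -0.0]
force: [0.8, -0.2, 0.3]
grip_width: 84.9
grip_force: 0.0
```

Run:
```python
from h import *
s=telemetry.read_state(); t0=s['tcp_pos'];print(s['clock'],t0,s['force'])
im,P=cloud('wrist'); save('pics/w8.png',im); np.savez('w8.npz',im=im,P=P)
q=P[(np.hypot(P[...,0]-530,P[...,1]+193)<95)&(P[...,2]>195)&(P[...,2]<250)]
zt=np.median(q[(np.hypot(q[:,0]-530,q[:,1]+193)<15)][:,2]);print('top z',zt)
t=q[(abs(q[:,2]-zt)<1.5)&(np.hypot(q[:,0]-530,q[:,1]+193)<25)];(cx,cy),rr=cv2.minEnclosingCircle(t[:,:2].astype(np.float32));print(cx,cy,rr,t.mean(0))
A=np.c_[t[:,:2]-[530,-193],np.ones(len(t))];print('plane',np.linalg.lstsq(A,t[:,2],rcond=None)[0])
for sg in(1,-1):
    a=q[(sg*(q[:,1]+193)>32)&(q[:,2]>zt-18)];d=abs(a[:,1]+193)
    print(sg,len(a),a.mean(0),'slope deg',np.degrees(np.arctan(np.polyfit(d,a[:,2],1)[0])),'dir',np.polyfit(a[:,1],a[:,0],1),'max d',d.max())
```

```text
30.15 [ 529.47727233 -193.06255229  382.38568477] [ 0.84359902 -0.1553245   0.31416134]
top z 217.08224473893105
530.7365112304688 -193.19073486328125 20.026437759399414 [ 530.59849822 -192.81431004  217.09096044]
plane [8.83021372e-04 4.93969673e-04 2.17090340e+02]
1 515 [ 523.83804308 -137.01654261  211.38149131] slope deg 13.716863964638458 dir [-1.10880561e-01  5.08645572e+02] max d 83.21527336503128
-1 453 [ 536.89232714 -246.63308174  215.20038594] slope deg 21.337577197915355 dir [-1.17489828e-01  5.07915449e+02] max d 80.75488113477206
```

View pics/w8.png

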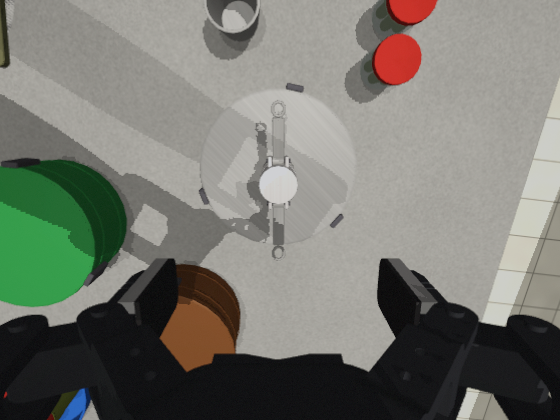

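The coupler sits level and centred on the neck: disc at (278,185), top at z 217, centre (530.7,-193.0). The arms are still up. Next I turn the gripper 90° over them.

>>> arm_command:
  targets:
    - {"tx":0.12,"ty":0,"tz":0,"wx":0,"wy":0,"wz":-0.16,"claw":8.5}
    - {"tx":0.12,"ty":0,"tz":0,"wx":0,"wy":0,"wz":-0.33,"claw":8.5}
    - {"tx":0.12,"ty":0,"tz":-1,"wx":0,"wy":0,"wz":-0.5,"claw":8.5}
    - {"tx":0.12,"ty":0,"tz":-2,"wx":0,"wy":0,"wz":-0.67,"claw":8.5}
    - {"tx":0.12,"ty":0,"tz":-4,"wx":0,"wy":0,"wz":-0.84,"claw":8.5}
    - {"tx":0.12,"ty":0,"tz":-6,"wx":0,"wy":0,"wz":-1.01,"claw":8.5}
    - {"tx":0.12,"ty":0,"tz":-8,"wx":0,"wy":0,"wz":-1.18,"claw":8.5}
    - {"tx":0.12,"ty":0,"tz":-10,"wx":0,"wy":0,"wz":-1.35,"claw":8.5}
    - {"tx":0.12,"ty":0,"tz":-11,"wx":0,"wy":0,"wz":-1.5,"claw":8.5}
    - {"tx":0.12,"ty":0,"tz":-12,"wx":0,"wy":0,"wz":-1.571,"claw":8.5}

```text
clock: 31.45
tcp_pos: [529.9, -192.7, 260.4]
tcp_rot: [-0.001, 0.998, 0.058, -0.002]
force: [0.3, -0.2, -0.5]
grip_width: 85.2
grip_force: 0.0
```

>>> arm_command:
  targets:
    - {"tx":0,"ty":0,"tz":-2,"wx":0,"wy":0,"wz":0,"claw":8.5}
    - {"tx":0,"ty":0,"tz":-4,"wx":0,"wy":0,"wz":0,"claw":8.5}
    - {"tx":0,"ty":0,"tz":-5.5,"wx":0,"wy":0,"wz":0,"claw":8.5}
    - {"tx":0,"ty":0,"tz":-6.5,"wx":0,"wy":0,"wz":0,"claw":8.5}
    - {"tx":0,"ty":0,"tz":-7.5,"wx":0,"wy":0,"wz":0,"claw":8.5}
    - {"tx":0,"ty":0,"tz":-8,"wx":0,"wy":0,"wz":0,"claw":8.5}
    - {"tx":0,"ty":0,"tz":-8,"wx":0,"wy":0,"wz":0,"claw":8.5}
    - {"tx":0,"ty":0,"tz":-8,"wx":0,"wy":0,"wz":0,"claw":8.5}
    - {"tx":0,"ty":0,"tz":-8,"wx":0,"wy":0,"wz":0,"claw":8.5}
    - {"tx":0,"ty":0,"tz":-8,"wx":0,"wy":0,"wz":0,"claw":8.5}

```text
clock: 32.7
tcp_pos: [531.1, -193.3, 183.7]
tcp_rot: [0.0, 0.998, 0.06, 0.0]
force: [0.3, 0.6, -0.2]
grip_width: 84.9
grip_force: 0.0
```

Run:
```python
from h import *
s=telemetry.read_state(); t0=s['tcp_pos'];print(s['clock'],t0,s['tcp_rot'],s['force'])
im,P=cloud('wrist'); save('pics/w9.png',im); np.savez('w9.npz',im=im,P=P)
t=P[(abs(P[...,2]-217)<1.5)&(np.hypot(P[...,0]-530.7,P[...,1]+193)<25)];(cx,cy),rr=cv2.minEnclosingCircle(t[:,:2].astype(np.float32));print(cx,cy,rr,t.mean(0))
```

```text
32.7 [ 531.10628734 -193.26432082  183.67457685] [1.19622872e-04 9.98206374e-01 5.98662137e-02 2.39769792e-04] [ 0.28531933  0.62182235 -0.24943483]
530.5355834960938 -193.22454833984375 20.411924362182617 [ 531.19080357 -193.3665394   217.13191572]
```

View pics/w9.png

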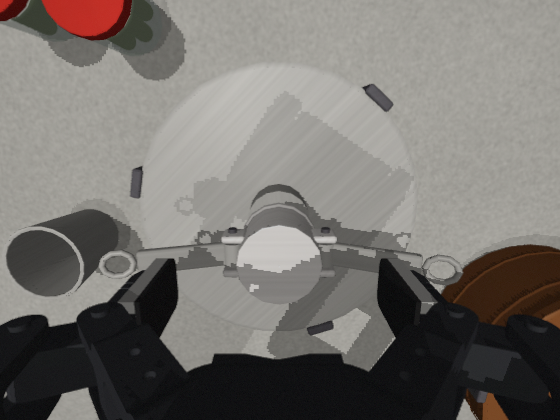

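The gripper is centred: disc at (280,262), arm rings at (118,263) and (441,268), and the fingertips straddle the coupler above the straps. I'm descending evenly onto the arms.

>>> arm_command:
  targets:
    - {"tx":-0.03,"ty":0.02,"tz":-0.6,"wx":0,"wy":0,"wz":0,"claw":8.5}
    - {"tx":-0.03,"ty":0.02,"tz":-1.2,"wx":0,"wy":0,"wz":0,"claw":8.5}
    - {"tx":-0.03,"ty":0.02,"tz":-1.7,"wx":0,"wy":0,"wz":0,"claw":8.5}
    - {"tx":-0.03,"ty":0.02,"tz":-2.1,"wx":0,"wy":0,"wz":0,"claw":8.5}
    - {"tx":-0.03,"ty":0.02,"tz":-2.5,"wx":0,"wy":0,"wz":0,"claw":8.5}
    - {"tx":-0.03,"ty":0.02,"tz":-2.9,"wx":0,"wy":0,"wz":0,"claw":8.5}
    - {"tx":-0.03,"ty":0.02,"tz":-3.3,"wx":0,"wy":0,"wz":0,"claw":8.5}
    - {"tx":-0.03,"ty":0.02,"tz":-3.7,"wx":0,"wy":0,"wz":0,"claw":8.5}
    - {"tx":-0.03,"ty":0.02,"tz":-4.1,"wx":0,"wy":0,"wz":0,"claw":8.5}
    - {"tx":-0.03,"ty":0.02,"tz":-4.4,"wx":0,"wy":0,"wz":0,"claw":8.5}

```text
clock: 34.0
tcp_pos: [532.2, -193.9, 142.0]
tcp_rot: [0.001, 0.998, 0.06, 0.002]
force: [-0.6, 0.1, 8.7]
grip_width: 84.9
grip_force: 3.5
```

```bash
cat > arms.py <<'E'
from h import *
s=telemetry.read_state(); t0=s['tcp_pos'];print(s['clock'],t0,s['force'],s['moment'],s['grip_width'],s['grip_force'])
im,P=cloud('wrist'); np.savez('wl.npz',im=im,P=P)
# rings/straps: in coupler frame
a=np.radians(6.8);d=P[...,:2]-[530.65,-193];X=d@[np.cos(a),np.sin(a)];Y=d@[-np.sin(a),np.cos(a)]
q=(np.hypot(X,Y)<15)&(P[...,2]>205);t=P[q];print('top',np.median(t[:,2]),'tilt',np.linalg.lstsq(np.c_[t[:,:2]-[530.65,-193],np.ones(len(t))],t[:,2],rcond=None)[0][:2])
for sg in(1,-1):
    for lo in range(26,90,6):
        k=(sg*Y>lo)&(sg*Y<lo+6)&(abs(X)<9)&(P[...,2]>128)
        if k.sum()>5: print(sg,lo+3,k.sum(),np.percentile(P[k][:,2],[10,50,90]).round(0))
E
python3 arms.py
```

```text
34.0 [ 532.20241085 -193.90843327  142.0193655 ] [-0.6251498   0.07841998  8.73272921] [ 0.00213209  0.16713827 -0.01291848] 84.8874237243604 3.511220309883356
top 250.5887426567823 tilt [2.15709111 0.26346599]
1 29 352 [196. 198. 204.]
1 35 597 [193. 195. 258.]
1 41 2018 [192. 210. 254.]
1 47 174 [228. 246. 249.]
1 53 1465 [211. 242. 243.]
1 59 2355 [235. 244. 249.]
1 65 1682 [235. 246. 249.]
1 71 451 [171. 246. 248.]
1 77 113 [168. 170. 171.]
-1 29 390 [197. 202. 205.]
-1 35 554 [193. 195. 258.]
-1 41 2074 [192. 210. 256.]
-1 47 183 [227. 246. 250.]
-1 53 1317 [211. 242. 243.]
-1 59 2427 [236. 244. 253.]
-1 65 1752 [235. 246. 249.]
-1 71 509 [172. 247. 249.]
-1 77 129 [168. 170. 171.]
```

>>> arm_command:
  targets:
    - {"tx":-0.1,"ty":0.05,"tz":-0.4,"wx":0,"wy":0,"wz":0,"claw":8.5}
    - {"tx":-0.1,"ty":0.05,"tz":-0.8,"wx":0,"wy":0,"wz":0,"claw":8.5}
    - {"tx":-0.1,"ty":0.05,"tz":-1.1,"wx":0,"wy":0,"wz":0,"claw":8.4}
    - {"tx":-0.1,"ty":0.05,"tz":-1.3,"wx":0,"wy":0,"wz":0,"claw":8.2}
    - {"tx":-0.1,"ty":0.05,"tz":-1.5,"wx":0,"wy":0,"wz":0,"claw":8.0}
    - {"tx":-0.1,"ty":0.05,"tz":-1.7,"wx":0,"wy":0,"wz":0,"claw":7.8}
    - {"tx":-0.1,"ty":0.05,"tz":-1.9,"wx":0,"wy":0,"wz":0,"claw":7.6}
    - {"tx":-0.1,"ty":0.05,"tz":-2.0,"wx":0,"wy":0,"wz":0,"claw":7.4}
    - {"tx":-0.1,"ty":0.05,"tz":-2.1,"wx":0,"wy":0,"wz":0,"claw":7.2}
    - {"tx":-0.1,"ty":0.05,"tz":-2.1,"wx":0,"wy":0,"wz":0,"claw":7.0}

```text
clock: 35.3
tcp_pos: [529.5, -192.4, 118.0]
tcp_rot: [-0.0, 0.998, 0.06, -0.0]
force: [0.8, 0.7, 2.1]
grip_width: 70.2
grip_force: 1.8
```

```bash
python3 arms.py
```

```text
35.3 [ 529.47900303 -192.41132392  117.96331193] [0.80335551 0.65266423 2.13106591] [-0.04999869 -0.14903776  0.0147664 ] 70.24379560105754 1.7565302923321724
top 232.20486999546097 tilt [2.09397493 0.31446987]
1 29 487 [171. 202. 206.]
1 35 1589 [163. 183. 199.]
1 41 200 [197. 199. 226.]
1 47 1023 [178. 213. 214.]
1 53 1775 [208. 215. 217.]
1 59 3434 [216. 224. 237.]
1 65 534 [217. 218. 222.]
1 71 9 [214. 215. 217.]
-1 29 589 [163. 181. 205.]
-1 35 1266 [164. 191. 229.]
-1 41 175 [177. 213. 219.]
-1 47 1584 [185. 213. 215.]
-1 53 3770 [213. 221. 237.]
-1 59 1155 [217. 218. 224.]
-1 65 185 [215. 217. 220.]
```

>>> arm_command:
  targets:
    - {"tx":0.1,"ty":-0.06,"tz":0,"wx":0,"wy":0,"wz":0,"claw":6.9}
    - {"tx":0.1,"ty":-0.06,"tz":0,"wx":0,"wy":0,"wz":0,"claw":6.7}
    - {"tx":0.1,"ty":-0.06,"tz":0,"wx":0,"wy":0,"wz":0,"claw":6.5}
    - {"tx":0.1,"ty":-0.06,"tz":0,"wx":0,"wy":0,"wz":0,"claw":6.3}
    - {"tx":0.1,"ty":-0.06,"tz":0,"wx":0,"wy":0,"wz":0,"claw":6.1}
    - {"tx":0.1,"ty":-0.06,"tz":0,"wx":0,"wy":0,"wz":0,"claw":5.9}
    - {"tx":0.1,"ty":-0.06,"tz":0,"wx":0,"wy":0,"wz":0,"claw":5.7}
    - {"tx":0.1,"ty":-0.06,"tz":0,"wx":0,"wy":0,"wz":0,"claw":5.5}
    - {"tx":0.1,"ty":-0.06,"tz":0,"wx":0,"wy":0,"wz":0,"claw":5.3}
    - {"tx":0.1,"ty":-0.06,"tz":0,"wx":0,"wy":0,"wz":0,"claw":5.1}

```text
clock: 36.6
tcp_pos: [530.8, -194.0, 118.6]
tcp_rot: [0.001, 0.998, 0.06, 0.0]
force: [-1.9, -4.7, 4.1]
grip_width: 51.3
grip_force: 22.0
```

>>> arm_command:
  targets:
    - {"tx":0,"ty":0,"tz":0,"wx":0,"wy":0,"wz":0,"claw":4.9}
    - {"tx":0,"ty":0,"tz":0,"wx":0,"wy":0,"wz":0,"claw":4.7}
    - {"tx":0,"ty":0,"tz":0,"wx":0,"wy":0,"wz":0,"claw":4.5}
    - {"tx":0,"ty":0,"tz":0,"wx":0,"wy":0,"wz":0,"claw":4.3}
    - {"tx":0,"ty":0,"tz":0,"wx":0,"wy":0,"wz":0,"claw":4}
    - {"tx":0,"ty":0,"tz":0,"wx":0,"wy":0,"wz":0,"claw":4}
    - {"tx":0,"ty":0,"tz":0,"wx":0,"wy":0,"wz":0,"claw":4}
    - {"tx":0,"ty":0,"tz":0,"wx":0,"wy":0,"wz":0,"claw":4}
    - {"tx":0,"ty":0,"tz":0,"wx":0,"wy":0,"wz":0,"claw":4}
    - {"tx":0,"ty":0,"tz":0,"wx":0,"wy":0,"wz":0,"claw":4}

```text
clock: 37.85
tcp_pos: [530.8, -193.9, 118.8]
tcp_rot: [0.001, 0.998, 0.06, 0.0]
force: [-1.7, -5.2, 5.4]
grip_width: 50.2
grip_force: 61.1
```

```bash
python3 arms.py | head -2
```

```text
37.85 [ 530.82667994 -193.93150953  118.77911913] [-1.67361054 -5.16199049  5.39391178] [-0.66031171  0.26421453  0.05143807] 50.20063569214678 61.06254458427429
top 232.671258641377 tilt [2.38384949 0.28374029]
```

>>> arm_command:
  targets:
    - {"tx":0,"ty":0,"tz":0,"wx":0,"wy":0,"wz":0,"claw":5.4}
    - {"tx":0,"ty":0,"tz":0,"wx":0,"wy":0,"wz":0,"claw":6.5}
    - {"tx":0,"ty":0,"tz":0,"wx":0,"wy":0,"wz":0,"claw":7.5}
    - {"tx":0,"ty":0,"tz":0,"wx":0,"wy":0,"wz":0,"claw":8.5}
    - {"tx":0,"ty":0,"tz":1,"wx":0,"wy":0,"wz":0,"claw":8.5}
    - {"tx":0,"ty":0,"tz":4,"wx":0,"wy":0,"wz":0,"claw":8.5}
    - {"tx":0,"ty":0,"tz":9,"wx":0,"wy":0,"wz":0,"claw":8.5}
    - {"tx":0,"ty":0,"tz":14,"wx":0,"wy":0,"wz":0,"claw":8.5}
    - {"tx":0,"ty":0,"tz":18,"wx":0,"wy":0,"wz":0,"claw":8.5}
    - {"tx":0,"ty":0,"tz":20,"wx":0,"wy":0,"wz":0,"claw":8.5}

```text
clock: 39.15
tcp_pos: [531.5, -193.4, 322.2]
tcp_rot: [0.001, 0.998, 0.06, 0.002]
force: [0.8, -0.1, -0.4]
grip_width: 85.0
grip_force: 0.0
```

```bash
cat > fin.py <<'E'
from h import *
s=telemetry.read_state(); print(s['clock'],s['tcp_pos'],s['force'])
im,P=cloud('wrist'); save('pics/w10.png',im)
a=np.radians(6.8);d=P[...,:2]-[530.65,-193];X=d@[np.cos(a),np.sin(a)];Y=d@[-np.sin(a),np.cos(a)]
t=P[(np.hypot(X,Y)<17)&(P[...,2]>208)&(P[...,2]<222)];print('top',np.median(t[:,2]),np.linalg.lstsq(np.c_[t[:,:2]-[530.65,-193],np.ones(len(t))],t[:,2],rcond=None)[0][:2])
for sg in(1,-1):
    k=(sg*Y>15)&(sg*Y<90)&(abs(X)<12)&(P[...,2]>126)&(P[...,2]<225)
    print(sg,'Y extent',k.sum(),np.percentile(sg*Y[k],[50,90,98,100]).round(1))
    for z in range(130,215,10):
        j=k&(P[...,2]>z)&(P[...,2]<z+10)
        if j.sum()>3: print('  z',z,j.sum(),np.percentile(sg*Y[j],[50,98]).round(1))
for c in ('scene','side'):
    im,P=cloud(c);Q=np.load(c+'0.npz')['P']
    for n,b in dict(jars=(620,720,-90,90,78,100),beaker=(400,490,-25,65,74,100)).items():
        f=lambda P:P[(P[...,0]>b[0])&(P[...,0]<b[1])&(P[...,1]>b[2])&(P[...,1]<b[3])&(P[...,2]>b[4])&(P[...,2]<b[5])].mean(0).round(1)
        print(c,n,f(P),f(Q))
E
python3 fin.py
```

```text
39.15 [ 531.45969811 -193.41590134  322.2265328 ] [ 0.75384312 -0.13204193 -0.38262384]
top 215.39133551888204 [0.00285765 0.00263945]
1 Y extent 391 [21.1 26.4 27.5 28. ]
  z 130 5 [18.6 22. ]
  z 140 14 [18.3 23.4]
  z 150 4 [22.5 24. ]
  z 180 6 [16.5 17.6]
  z 190 17 [20.5 27.6]
  z 200 239 [23.5 27.6]
  z 210 102 [16.8 19.4]
-1 Y extent 424 [22.2 27.4 29.  29.2]
  z 140 17 [20.1 24.5]
  z 150 5 [23.7 25.8]
  z 180 6 [17.6 18.9]
  z 190 25 [25.2 29.2]
  z 200 238 [24.2 29. ]
  z 210 126 [17.1 19.8]
scene jars [671.   -1.8  88.7] [670.9  -1.6  88.3]
scene beaker [462.4  12.4  82.8] [445.6  13.5  82.8]
side jars [664.6   7.7  88.1] [664.5   7.6  88.2]
side beaker [446.3   9.1  81.9] [446.6   9.8  82. ]
```

```bash
python3 -c "
from rig import r
print(r.hand_in())"
```

```text
the job is handed in; nothing more can be done
None
```

The coupler is seated on the neck. It was pressed to about 21 N with the arms up, then both cam arms were closed together and locked (coupler top 1.7 mm lower, level). Jars and beaker untouched as far as the cameras show. Handed in at about 39 s, but I viewed 11 pictures, one over the limit of 10.

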